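# Square the hot trap covers under the swing heater and switch it on

### The arm

A 6-joint arm with a two-finger parallel gripper is mounted at the origin on the work surface. World frame = base frame: x ahead of the robot, y to its left, z up, the work surface at z = 0. Lengths are in m, angles in rad, forces in N, time in s.
With the tool pointing down it reaches from about 0.3 to 0.75 m from the base axis. Payload 8.5 kg.
Tool frame: the origin (TCP) lies at the very end of the fingers, on their centre line; the grasp point (between the pads) lies behind it (ctrl.grasp_offset is the z of the grasp point in the tool frame, in m); z points along the fingers, x is the direction in which the jaws open and shut, and the axes are right-handed (so a half turn about z gives the same grasp; the last joint's range is limited). The gripper opens to 88 mm and grips with 3 to 60 N. Pads are 18 mm wide; open, the fingers measure 123 mm over their backs; the gripper's body (75 mm by 187 mm) begins 45 mm behind the grasp point.
Start: joints at [-1.48, 0.381, 1.297, -0, 1.464, -0.215], TCP at [0.166, -0.524, 0.239] pointing down, gripper open.
Joint ranges: [-3.11, 3.11], [-0.89, 2.33], [0.22, 2.48], [-1.42, 4.56], [0.17, 2.85], [-2.88, 2.88]. Speed limits (rad/s): [2.39, 2.39, 3.14, 3.14, 3.14, 3.14].

### API

Orientations are given as a unit quaternion [x, y, z, w].
In Python, from bench import ctrl gives the robot as it stands.
- The arm moves only by the shell command python3 -m jog 'ROWS' [OPENING] [FORCE]. ROWS is JSON, a list of rows, each a list of 2 entries, a list of its own where there are three numbers: the shift along the tool's x, y, z in cm, then the turn, a rotation vector about the tool's x, y, z in rad. A call has 1 to 10 rows; each row is the pose to reach, as a shift and turn from the pose measured when the call began, along the tool's axes at that moment; what a row does not reach only later rows make up. A row lasts 1/8 s, in which the tool goes at most 62.5 mm and 10.7 degrees, less where a joint would pass 70% of its speed; a pose out of reach is approached as far as the arm can. A call with a gripper value outside its range is refused whole. OPENING is the finger opening in cm, from 0 to 8.81, set as the call begins (- or left out, the last holds). The fingers move at their own pace and stop on an object; FORCE is the grip in N (left out, the last holds). Time passes only in rows, so rows that repeat a pose let the fingers close. It gives the time, the measured TCP pose, the force and the opening at its end, in the units of the state.
- ctrl.get_state(): the state, without advancing time (a new reading comes with each control period).
- ctrl.snapshot(name): name is "scene" or "top"; returns the picture (384x512x3 uint8, red, green, blue); there is no depth.
- ctrl.camera_params(name): a dict with "intrinsics" (3x3 intrinsics, pixels), "k1" (the pictures are not rectified: a ray, as slopes to the right and down, at radius r is drawn at 1 + k1 r^2 times it, then the intrinsics apply), "R" (3x3) and "t" (3): a world point X has camera coordinates R X + t. Camera axes: x right, y down, z forward; pixel columns grow to the right and rows downward; lengths in m; the calibration is good to about 2 mm. A picture is of the moment at which its call begins. camera_params takes no time and is no camera call.
- ctrl.finish_job(): hands the job in, once; it reports no verdict.
The state is a dict: "time": time; "q": joint angles; "joint_vel": joint speeds; "joint_torque": joint torques, N m; "ee_pos": TCP position; "eef_rot": TCP orientation; "wrist_force": force on the tool from outside, world axes, zero at the start; "wrist_torque": the same for the moment, N m; "grip_width": finger opening in m.
Only numpy, scipy, OpenCV 4.12 (cv2) and the standard library are available. Lean on these libraries where they do the work, as an engineer would, in place of code of your own. Each camera call takes 0.05 s, during which the arm holds its last target.

### The job

Swing the heater well clear of the warming plate, at least two thirds of the way to a right angle, then nudge each steel trap cover with the brass-footed pusher until it lies flush against both the rail and the rib of a square corner of its own; the covers are hot, so move them only with the pusher, never with the gripper. When all are square, swing the heater back over them, fully home against its stop, and only then switch it on by pressing down the far end of the rocker on the cream box. Leave the pusher standing upright on its rubber pad and do not disturb the other parts on the table.

Things in the scene. Friction and masses are not known exactly. Their poses are not given: they have to be found in the camera images.
- cover1_centre (a point): trap cover, a flat ground steel plate 60 mm (its x) by 76 mm (its y) by 14 mm thick, about 0.4 kg, hot, lying on the warming plate with its 60 mm sides roughly along the ribs; the point is its centre, 7 mm above its underside. May be absent
- cover2_centre (a point): trap cover, a flat ground steel plate 60 mm (its x) by 76 mm (its y) by 14 mm thick, about 0.4 kg, hot, lying on the warming plate with its 60 mm sides roughly along the ribs; the point is its centre, 7 mm above its underside. May be absent
- cover3_centre (a point): trap cover, a flat ground steel plate 60 mm (its x) by 76 mm (its y) by 14 mm thick, about 0.4 kg, hot, lying on the warming plate with its 60 mm sides roughly along the ribs; the point is its centre, 7 mm above its underside. May be absent
- corner1 (a point): rightmost (seen from the robot) of three alike square corners on the warming plate: the point where stop rail, rib and the plate's upper face meet. x points at the rail, y (left) at the rib, z up; a cover touching both has its centre at x = -30, y = -38 mm. The rail runs along y; the rib covers x -40 to 0, y 0 to +8 mm; both are 10 mm high
- corner2 (a point): middle of three alike square corners on the warming plate: the point where stop rail, rib and the plate's upper face meet. x points at the rail, y (left) at the rib, z up; a cover touching both has its centre at x = -30, y = -38 mm. The rail runs along y; the rib covers x -40 to 0, y 0 to +8 mm; both are 10 mm high
- corner3 (a point): leftmost of three alike square corners on the warming plate: the point where stop rail, rib and the plate's upper face meet. x points at the rail, y (left) at the rib, z up; a cover touching both has its centre at x = -30, y = -38 mm. The rail runs along y; the rib covers x -40 to 0, y 0 to +8 mm; both are 10 mm high
- stand: warming stand, fixed: ground steel plate 12 mm thick on the table, 480 mm along y, from x = -125 mm (near edge) to x = +80 mm (face of the stop rail) in its own frame; origin on the table, axes parallel to the corners' axes. The corners lie 150 mm apart along y, so the next rib's face is 142 mm to the right of a corner (none right of corner1)
- heater (a joint): swing of the heater arm about its upright column, rad: 0 = over the plate, home against its stop; grows as the free end swings away from the robot, clockwise seen from above, to 1.8 at most. Stiff: it stays where it is left, about 2 to 3 N at the grip moves it
- heater_hinge (a point): point on the axis of the heater's column (upright), at the height of heater_grip; it does not move. The column stands at the right end of the plate, behind the rail line
- heater_grip (a point): middle of the heater's upright black hand grip, a rod 26 mm across reaching from 45 mm below to 25 mm above this point, on top of the steel reflector housing (420 x 70 mm, underside 122 mm and top 158 mm above the table, with an aluminium arm beside the grip up to 174 mm, 29 mm below this point); the grip swings with the arm at about 146 mm from the axis
- pusher_shaft (a point): pusher, standing upright: brass foot 20 mm (its x) by 50 mm (its y) by 24 mm high, above it a wooden shaft 22 mm square (sides along x and y) to be gripped, its top 89 mm above the sole; 0.26 kg. The point lies on its axis 48 mm above the sole; z is up along the shaft. The 50 mm wide foot faces are for pushing
- pad: rubber pad, 90 mm square and 4 mm thick, fixed on the table, on which the pusher stands; origin at the centre of its underside, on the table
- rocker (a joint): heater rocker switch, rad: 0 = off, 0.36 = fully on; grows as its far end is pressed down; stays as left; needs about 3 N
- rocker_far_end (a point): top face of the rocker near the end to press, 20 mm from its pivot; the rocker, 56 x 30 mm, lies in the lid of the cream box (150 x 120 mm, lid 75 mm above the table) and this end sinks about 7 mm when switched on
- canister: brass screw-top canister, 82 mm across, 99 mm high; origin under its centre. Leave alone
- float_ball: chrome float ball 84 mm across on a small brass boss, 92 mm high; origin under its centre. Leave alone
- pipe_cap: iron pipe cap, 68 mm across, 49 mm high; origin under its centre. Leave alone
- trap: blue cast steam trap, 200 mm long (x), 104 mm wide, 102 mm high; origin under its centre. Leave alone
- gland_nut: bronze hexagonal gland nut, about 70 mm across corners, 42 mm high; origin under its centre. Leave alone
- nipple: lying steel pipe nipple, 110 mm long (x), 34 mm thick; origin under its centre. Leave alone
- spanner: lying steel spanner, 220 mm long (x), 8 mm thick; origin under its centre. Leave alone
Mind the look-alikes: they are no part of the job. Leave any green look-alike of the part that bears cover3_centre alone.

How it is judged:
On the way, in this order (a step that is already met when the one before it is completed fails the run):
1. the heater is swung well clear of the warming plate (value of joint heater above 1 rad), for 0.2 s.
2. every cover lies flush in a square corner, with the heater still clear (x of cover1_centre in the frame of corner1 between -0.033 and -0.027 m and (y of cover1_centre in the frame of corner1 between -0.041 and -0.035 m or y of cover1_centre in the frame of corner2 between -0.041 and -0.035 m or y of cover1_centre in the frame of corner3 between -0.041 and -0.035 m) and angle between the x axis of each of cover1_centre, cover2_centre, cover3_centre and the x axis of corner1, either way round below 0.035 rad and z of each of cover1_centre, cover2_centre, cover3_centre in the frame of corner1 below 0.011 m and x of cover2_centre in the frame of corner1 between -0.033 and -0.027 m and (y of cover2_centre in the frame of corner1 between -0.041 and -0.035 m or y of cover2_centre in the frame of corner2 between -0.041 and -0.035 m or y of cover2_centre in the frame of corner3 between -0.041 and -0.035 m) and x of cover3_centre in the frame of corner1 between -0.033 and -0.027 m and (y of cover3_centre in the frame of corner1 between -0.041 and -0.035 m or y of cover3_centre in the frame of corner2 between -0.041 and -0.035 m or y of cover3_centre in the frame of corner3 between -0.041 and -0.035 m) and value of joint heater above 0.8 rad), for 0.2 s.
3. the heater is back over the plate, home against its stop (value of joint heater below 0.06 rad), for 0.2 s.
4. the rocker is switched on (value of joint rocker above 0.28 rad), for 0.2 s.
At the end, for the whole second after the job is handed in: Every cover present lies flat in a corner of its own, within 3 mm of touching rail and rib and within 2 degrees of square; heater home (under 0.06 rad); rocker on (over 0.28 rad); pusher upright, standing on its pad (axis within 35 mm of the pad centre); all at rest (x of cover1_centre in the frame of corner1 between -0.033 and -0.027 m and (y of cover1_centre in the frame of corner1 between -0.041 and -0.035 m or y of cover1_centre in the frame of corner2 between -0.041 and -0.035 m or y of cover1_centre in the frame of corner3 between -0.041 and -0.035 m) and angle between the x axis of each of cover1_centre, cover2_centre, cover3_centre and the x axis of corner1, either way round below 0.035 rad and z of each of cover1_centre, cover2_centre, cover3_centre in the frame of corner1 below 0.011 m and x of cover2_centre in the frame of corner1 between -0.033 and -0.027 m and (y of cover2_centre in the frame of corner1 between -0.041 and -0.035 m or y of cover2_centre in the frame of corner2 between -0.041 and -0.035 m or y of cover2_centre in the frame of corner3 between -0.041 and -0.035 m) and x of cover3_centre in the frame of corner1 between -0.033 and -0.027 m and (y of cover3_centre in the frame of corner1 between -0.041 and -0.035 m or y of cover3_centre in the frame of corner2 between -0.041 and -0.035 m or y of cover3_centre in the frame of corner3 between -0.041 and -0.035 m) and value of joint heater below 0.06 rad and value of joint rocker above 0.28 rad and horizontal distance between pusher_shaft and pad below 0.035 m and angle between pusher_shaft's own z axis and vertical below 0.08 rad and z of pusher_shaft in the frame of pad below 0.058 m and linear speed of each of pusher, cover1, cover2, cover3 below 0.02 m/s).
It fails at once if the gripper or arm touches a hot cover (contact force between any of the fingers, the arm and cover1 above 0.5 N or contact force between any of the fingers, the arm and cover2 above 0.5 N or contact force between any of the fingers, the arm and cover3 above 0.5 N).
It fails at once if another part on the table is shifted by more than 30 mm (distance of any of canister, float_ball, pipe_cap, trap, gland_nut, nipple, spanner from where it was at the start of the episode above 0.03 m).
Of cover1, cover2, cover3 only 2 to 3 are there at a start; the rules pass over those that are not, and their reading is None.
At some moment in a run one of cover1, cover2, cover3 may be knocked a few centimetres aside while the robot is not near it.
Once in a run the grip may slacken for a moment while it holds something.
It also fails if it takes over 210 s, if anything falls off the work surface, if the arm or the gripper's body presses on something with over 40 N, if the wrist force passes 120 N, or if a joint passes its speed limit or range.

## Working session

There is one attempt and no reset: what is moved stays moved. The work goes in short steps, Python scripts to look and compute and a shell command to move; the robot and the scene stay as the last step left them, time stands still between calls to the robot, and variables do not carry over. Pictures are saved under pics/ and viewed, and the job is handed in when it is done.

```bash
ls; mkdir -p pics; cat > h.py <<'E'
import numpy as np, cv2
from bench import ctrl
from scipy.spatial.transform import Rotation as Rn
def snap(n,f):
    im=ctrl.snapshot(n); cv2.imwrite('pics/'+f+'.png',cv2.cvtColor(im,cv2.COLOR_RGB2BGR)); return im
def cam(n):
    p=ctrl.camera_params(n); return np.array(p['intrinsics']),float(p['k1']),np.array(p['R']),np.array(p['t'])
def proj(n,X):
    K,k,R,t=cam(n); c=R@np.array(X,float)+t; s=c[:2]/c[2]; s=s*(1+k*(s@s)); return K[:2,:2]@s+K[:2,2]
def ray(n,uv):
    K,k,R,t=cam(n)
    d=np.linalg.solve(K[:2,:2],np.array(uv,float)-K[:2,2]); s=d.copy()
    for _ in range(30): s=d/(1+k*(s@s))
    return -R.T@t, R.T@np.array([s[0],s[1],1])
def onz(n,uv,z):
    o,d=ray(n,uv); return o+d*(z-o[2])/d[2]
def tri(uvs,uvt):
    o1,d1=ray('scene',uvs);o2,d2=ray('top',uvt)
    A=np.stack([d1,-d2],1);l=np.linalg.lstsq(A,o2-o1,rcond=None)[0]
    a=o1+l[0]*d1;b=o2+l[1]*d2
    return (a+b)/2,np.linalg.norm(a-b)
def st():
    s=ctrl.get_state(); print('t',round(s['time'],2),'p',np.round(s['ee_pos'],4),'F',np.round(s['wrist_force'],1),'w',round(s['grip_width'],4),'q',np.round(s['q'],2))
    print(np.round(Rn.from_quat(s['eef_rot']).as_matrix(),3).tolist()); return s
def rel(P,s=None):
    "shift in cm in tool axes to reach world P"
    s=s or ctrl.get_state(); return np.round(Rn.from_quat(s['eef_rot']).as_matrix().T@(np.array(P)-np.array(s['ee_pos']))*100,2)
E
python3 - <<'E'
from h import *
snap('scene','s0');snap('top','t0');st();print(ctrl.grasp_offset)
for n in('scene','top'):
    K,k,R,t=cam(n);print(n,K.tolist(),k,np.round(R,3).tolist(),-R.T@t)
E
```

```text
pics
t 0.1 p [ 0.1656 -0.5242  0.2382] F [0.7 0.3 0.2] w 0.0878 q [-1.48  0.38  1.3   0.    1.46 -0.22]
[[0.301, -0.954, -0.0], [-0.954, -0.301, 0.001], [-0.001, -0.0, -1.0]]
-0.0187
scene [[389.7219215058429, 0.0, 249.6366683545166], [0.0, 389.7219215058429, 196.8237625587727], [0.0, 0.0, 1.0]] 0.044052787425408 [[0.218, 0.976, 0.006], [0.725, -0.158, -0.67], [-0.653, 0.15, -0.742]] [ 1.47136472 -0.21980372  1.20897741]
top [[489.80064103460273, 0.0, 246.5719398276663], [0.0, 489.80064103460273, 189.82875775129529], [0.0, 0.0, 1.0]] -0.03154992671085784 [[0.0, -1.0, -0.003], [-0.977, 0.0, -0.212], [0.212, 0.003, -0.977]] [ 0.17022354 -0.0180696   1.91387941]
```

View pics/s0.png

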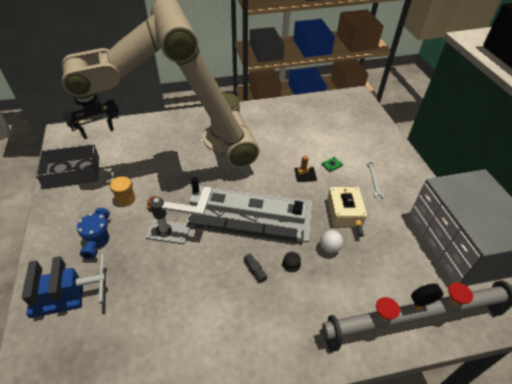

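View pics/t0.png

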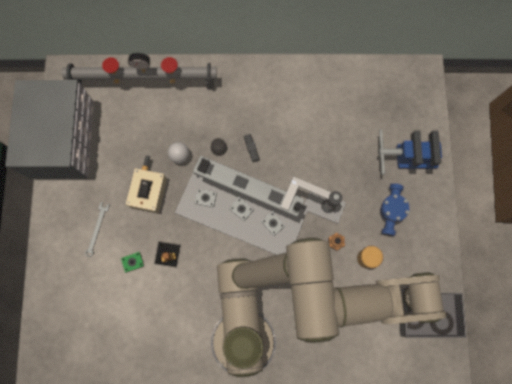

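```bash
python3 - <<'E'
import cv2
a=cv2.imread('pics/s0.png')[140:290,130:400];cv2.imwrite('pics/s0c.png',cv2.resize(a,None,fx=2.9,fy=2.9,interpolation=cv2.INTER_CUBIC))
a=cv2.imread('pics/t0.png')[125:280,110:360];cv2.imwrite('pics/t0c.png',cv2.resize(a,None,fx=3.2,fy=3.2,interpolation=cv2.INTER_CUBIC))
E
```

```text
(no output)
```

View pics/s0c.png

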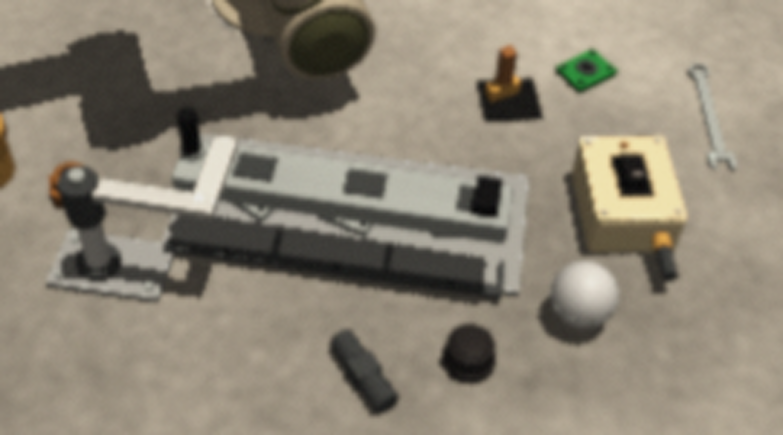

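View pics/t0c.png

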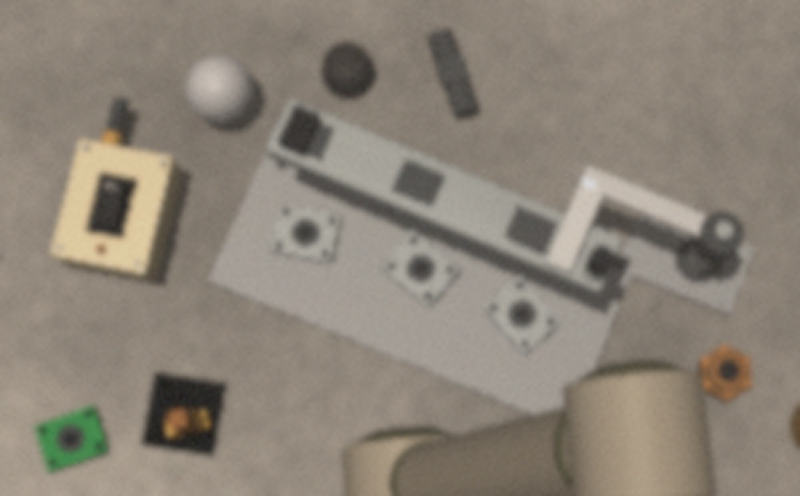

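```bash
cat >> h.py <<'E'
def cs(u,v): return (130+u/2.9,140+v/2.9)
def ct(u,v): return (110+u/3.2,125+v/3.2)
E
python3 - <<'E'
from h import *
print('grip top',tri(cs(188,115),ct(603,258)))
print('other',tri(cs(488,182),ct(302,125)))
print('col top',tri(cs(78,178),ct(722,228)))
for n,p in dict(nl=(210,280),nr=(535,414),fl=(268,150)).items(): print(n,onz('top',ct(*p),.012))
for n,p in dict(fl=(520,290),fls=(527,176),).items(): print('s',n,onz('scene',cs(*p),.012))
print('pusher top',tri(cs(508,50),ct(172,415)))
print('rocker',tri(cs(632,175),ct(110,203)))
for p in [(225,384),(213,453),(155,373),(143,443)]: print('pad',onz('top',ct(*p),.004))
for p in [(305,232),(421,268),(521,313)]: print('cover',onz('top',ct(*p),.026))
print(proj('top',[.3,.05,.012]),proj('scene',[.3,.05,.012]))
E
```

```text
grip top (array([ 0.48131723, -0.19384928,  0.22157877]), np.float64(0.0036137512890886945))
other (array([0.64070916, 0.14221228, 0.19298361]), np.float64(0.004199914277119725))
col top (array([ 0.52227788, -0.33390042,  0.18444919]), np.float64(0.0011000829601393266))
nl [0.49215105 0.26643883 0.012     ]
nr [ 0.32817189 -0.13136915  0.012     ]
fl [0.65715455 0.19881533 0.012     ]
s fl [0.68003256 0.19385489 0.012     ]
s fls [0.49395759 0.26643772 0.012     ]
pusher top (array([0.31909073, 0.28989467, 0.09242807]), np.float64(0.00769538355403165))
rocker (array([0.57467532, 0.37915132, 0.07623974]), np.float64(0.002273977212162498))
pad [0.36506431 0.24540981 0.004     ]
pad [0.28170904 0.25759426 0.004     ]
pad [0.37838514 0.33141696 0.004     ]
pad [0.29354504 0.34282038 0.004     ]
cover [0.54958779 0.14927203 0.026     ]
cover [0.50469363 0.00658652 0.026     ]
cover [ 0.44919012 -0.11505013  0.026     ]
[230.21026159 261.71168162] [249.87978649 175.9794871 ]
```

Candidates for the heater grip: black upright at scene (194,180)/top (298,206), 146 mm from the column, as described; black block at the free end at scene (298,203)/top (204,164), 0.48 m from the column, so not it. I'll check a close crop.

```bash
python3 - <<'E'
from h import *
out=[]
for n,f,r in (('scene','s0',(180,165)),('top','t0',(280,190))):
    im=cv2.imread('pics/'+f+'.png');K=6
    x0,y0=r; c=cv2.resize(im[y0-10:y0+60,x0-20:x0+45],None,fx=K,fy=K,interpolation=cv2.INTER_CUBIC)
    for z in (.16,.203,.228):
        u,v=proj(n,[.481,-.194,z]); cv2.circle(c,(int((u-x0+20+.5)*K),int((v-y0+10+.5)*K)),4,(0,0,255),-1)
    out.append(c)
cv2.imwrite('pics/chk.png',np.hstack(out))
print(rel([.481,-.194,.30]))
E
```

```text
[-22.   -40.02  -6.14]
```

View pics/chk.png

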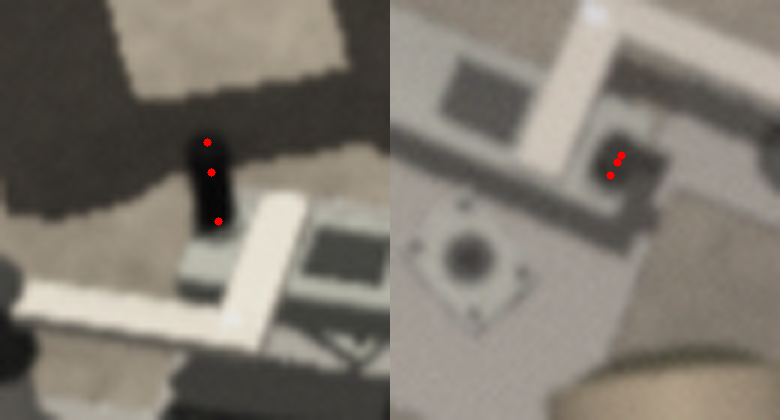

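The projected grip axis lies on the black rod in both crops, with the grip top at scene ~(194,179). I'll go above it.

```bash
python3 -m jog '[[[0,0,-6],[0,0,0]],[[-5,-9,-6.1],[0,0,-0.3]],[[-22,-40,-6.1],[0,0,-1.55]],[[-22,-40,-6.1],[0,0,-1.55]],[[-22,-40,-6.1],[0,0,-1.55]],[[-22,-40,-6.1],[0,0,-1.55]],[[-22,-40,-6.1],[0,0,-1.55]],[[-22,-40,-6.1],[0,0,-1.55]],[[-22,-40,-6.1],[0,0,-1.55]],[[-22,-40,-6.1],[0,0,-1.55]]]' 8.8 10
python3 -m jog '[[[0,0,0],[0,0,0]]]'
python3 - <<'E'
from h import *
st();print(rel([.481,-.194,.188]));snap('scene','s1')
E
```

```text
time: 1.35
ee_pos: [0.4816, -0.1926, 0.2991]
eef_rot: [0.989, 0.145, -0.0, -0.001]
wrist_force: [-0.2, -0.5, 0.2]
grip_width: 0.0881
time: 1.48
ee_pos: [0.4816, -0.1923, 0.2988]
eef_rot: [0.989, 0.145, -0.001, -0.001]
wrist_force: [-0.3, 0.0, -0.3]
grip_width: 0.0878
t 1.48 p [ 0.4816 -0.1923  0.2988] F [-0.3  0.  -0.3] w 0.0878 q [-0.61  0.29  1.26  0.    1.59 -0.9 ]
[[0.958, 0.287, -0.002], [0.287, -0.958, 0.002], [-0.001, -0.003, -1.0]]
[-0.1   0.17 11.08]
```

View pics/s1.png

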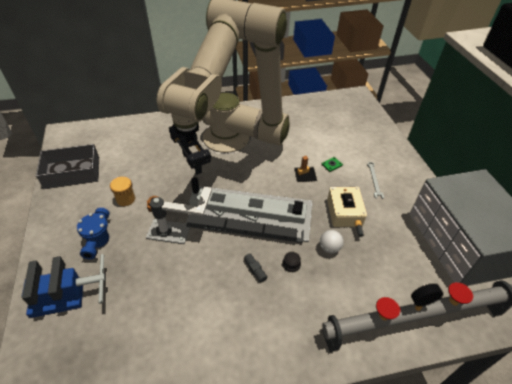

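The gripper is above the grip at scene (194,180). Descend and close.

```bash
python3 -m jog '[[[0,0.1,4],[0,0,0]],[[-0.1,0.2,8],[0,0,0]],[[-0.1,0.2,10.9],[0,0,0]],[[-0.1,0.2,10.9],[0,0,0]],[[-0.1,0.2,10.9],[0,0,0]]]'
python3 -m jog '[[[0,0,0],[0,0,0]],[[0,0,0],[0,0,0]],[[0,0,0],[0,0,0]],[[0,0,0],[0,0,0]],[[0,0,0],[0,0,0]]]' 0 15
python3 - <<'E'
from h import *
s=st()
h=np.array([.522,-.334]); p=np.array(s['ee_pos'])
for a in np.arange(.12,1.33,.12):
    c,sn=np.cos(a),np.sin(a); v=p[:2]-h; q=h+[c*v[0]+sn*v[1],-sn*v[0]+c*v[1]]
    print(round(a,2),rel([*q,p[2]]))
E
```

```text
time: 2.15
ee_pos: [0.4814, -0.1948, 0.191]
eef_rot: [0.99, 0.144, 0.0, -0.001]
wrist_force: [0.5, 0.4, -1.0]
grip_width: 0.0882
time: 2.78
ee_pos: [0.4814, -0.1948, 0.191]
eef_rot: [0.99, 0.144, 0.0, -0.001]
wrist_force: [-0.6, 0.2, -0.6]
grip_width: 0.0399
t 2.77 p [ 0.4814 -0.1948  0.191 ] F [-0.6  0.2 -0.6] w 0.0399 q [-0.61  0.37  1.46  0.    1.31 -0.9 ]
[[0.958, 0.286, -0.0], [0.286, -0.958, 0.001], [0.0, -0.001, -1.0]]
0.12 [1.74 0.11 0.  ]
0.24 [3.44 0.44 0.  ]
0.36 [5.1  0.96 0.  ]
0.48 [6.69 1.68 0.  ]
0.6 [ 8.17  2.58 -0.  ]
0.72 [ 9.54  3.65 -0.  ]
0.84 [10.77  4.88 -0.  ]
0.96 [11.84  6.25 -0.  ]
1.08 [ 1.275e+01  7.740e+00 -1.000e-02]
1.2 [ 1.346e+01  9.330e+00 -1.000e-02]
1.32 [ 1.398e+01  1.098e+01 -1.000e-02]
```

```bash
python3 -m jog '[[[0,0,0],[0,0,0]],[[0,0,0],[0,0,0]],[[0,0,0],[0,0,0]]]' 0 15
python3 -m jog '[[[1.74,0.11,0],[0,0,0.12]],[[3.44,0.44,0],[0,0,0.24]],[[5.1,0.96,0],[0,0,0.36]],[[6.7,1.68,0],[0,0,0.48]],[[8.17,2.58,0],[0,0,0.6]],[[9.54,3.65,0],[0,0,0.72]],[[10.77,4.88,0],[0,0,0.84]],[[11.84,6.25,0],[0,0,0.96]],[[12.75,7.74,0],[0,0,1.08]],[[13.46,9.33,0],[0,0,1.2]]]'
python3 -m jog '[[[0,0.86,0],[0,0,0.06]],[[0,0.86,0],[0,0,0.06]]]'
python3 - <<'E'
from h import *
s=st();snap('top','t2');snap('scene','s2')
E
```

```text
time: 3.15
ee_pos: [0.4815, -0.1948, 0.191]
eef_rot: [0.99, 0.144, 0.0, -0.001]
wrist_force: [1.5, 0.2, -0.5]
grip_width: 0.0255
time: 4.4
ee_pos: [0.6344, -0.2487, 0.1909]
eef_rot: [0.897, -0.443, -0.003, 0.002]
wrist_force: [-19.7, -10.5, 5.6]
grip_width: 0.0254
time: 4.65
ee_pos: [0.6294, -0.2531, 0.1911]
eef_rot: [0.883, -0.469, -0.001, 0.001]
wrist_force: [8.6, 5.6, -1.2]
grip_width: 0.0252
t 4.65 p [ 0.6294 -0.2531  0.1911] F [ 8.6  5.6 -1.2] w 0.0252 q [-0.56  0.64  0.97 -0.    1.53  0.42]
[[0.56, -0.829, -0.003], [-0.829, -0.56, -0.0], [-0.001, 0.002, -1.0]]
```

View pics/t2.png

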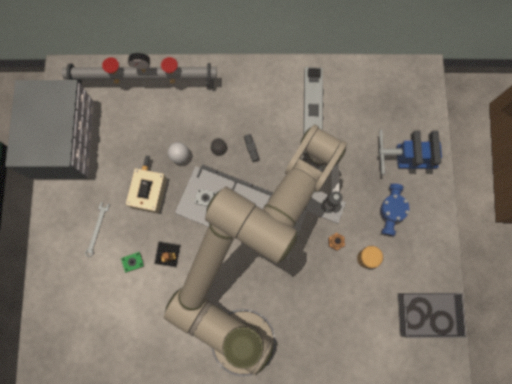

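View pics/s2.png

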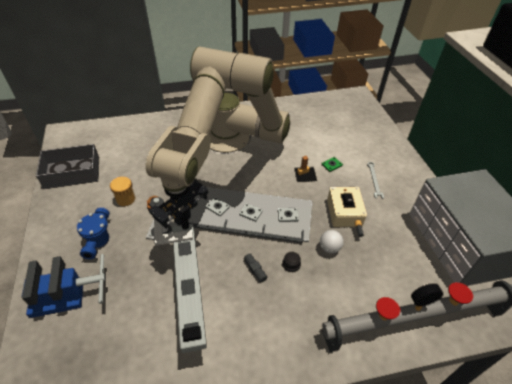

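Heater is swung to about 1.2 rad and clear; covers are now visible at scene (216,207),(251,212),(288,214). Release, and go up.

```bash
python3 -m jog '[[[0,0,0],[0,0,0]],[[0,0,0],[0,0,0]],[[0,0,0],[0,0,0]],[[0,0,0],[0,0,0]],[[0,0,-4],[0,0,0]],[[0,0,-8],[0,0,0]],[[0,0,-14],[0,0,0]],[[0,0,-14],[0,0,0]]]' 8.8 15
python3 - <<'E'
from h import *
s=st();print(rel([.28,.36,.33]),rel([.4,.05,.36]))
E
```

```text
time: 5.75
ee_pos: [0.6303, -0.2531, 0.3365]
eef_rot: [0.883, -0.469, 0.004, 0.001]
wrist_force: [0.0, -0.3, 0.1]
grip_width: 0.0878
t 5.75 p [ 0.6303 -0.2531  0.3365] F [ 0.  -0.3  0.1] w 0.0878 q [-0.55  0.6   0.66 -0.    1.88  0.42]
[[0.56, -0.828, 0.005], [-0.828, -0.561, -0.006], [0.008, -0.001, -1.0]]
[-70.42  -5.35   0.1 ] [-38.     2.08  -2.65]
```

```bash
python3 -m jog '[[[-70.4,-5.3,0],[0,0,-0.83]],[[-70.4,-5.3,0],[0,0,-0.83]],[[-70.4,-5.3,0],[0,0,-0.83]],[[-70.4,-5.3,0],[0,0,-0.83]],[[-70.4,-5.3,0],[0,0,-0.83]],[[-70.4,-5.3,0],[0,0,-0.83]],[[-70.4,-5.3,0],[0,0,-0.83]],[[-70.4,-5.3,0],[0,0,-0.83]],[[-70.4,-5.3,0],[0,0,-0.83]],[[-70.4,-5.3,0],[0,0,-0.83]]]'
python3 -m jog '[[[0,0,0],[0,0,0]],[[0,0,0],[0,0,0]]]'
python3 - <<'E'
from h import *
s=st();a=snap('top','t3');b=snap('scene','s3')
a=cv2.cvtColor(a,4);b=cv2.cvtColor(b,4)
cv2.imwrite('pics/t3c.png',cv2.resize(a[150:260,160:345],None,fx=4.2,fy=4.2,interpolation=cv2.INTER_CUBIC))
cv2.imwrite('pics/s3c.png',cv2.resize(b[145:250,140:325],None,fx=4.2,fy=4.2,interpolation=cv2.INTER_CUBIC))
E
```

```text
time: 7.0
ee_pos: [0.3179, 0.2911, 0.3305]
eef_rot: [0.997, -0.073, 0.003, 0.003]
wrist_force: [0.9, -0.4, 0.1]
grip_width: 0.0876
time: 7.25
ee_pos: [0.3178, 0.2908, 0.3299]
eef_rot: [0.997, -0.073, 0.002, 0.003]
wrist_force: [0.2, -0.3, -1.5]
grip_width: 0.088
t 7.25 p [0.3178 0.2908 0.3299] F [ 0.2 -0.3 -1.5] w 0.088 q [ 0.47  0.11  1.41 -0.01  1.62  0.61]
[[0.989, -0.145, 0.004], [-0.145, -0.989, -0.007], [0.005, 0.006, -1.0]]
```

View pics/t3c.png

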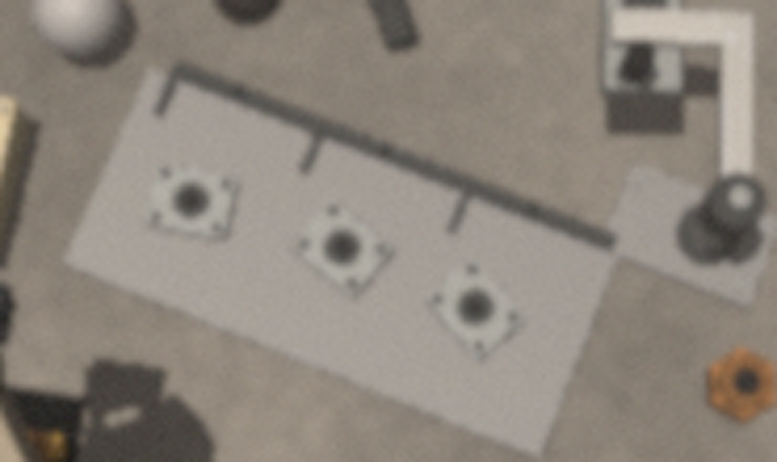

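View pics/s3c.png

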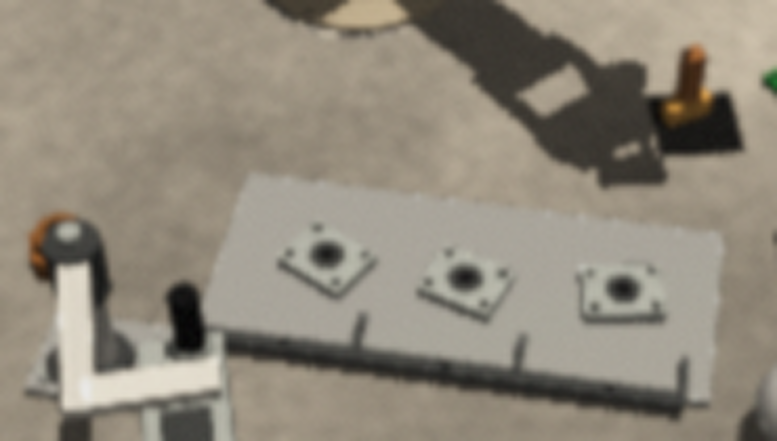

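View pics/t3.png

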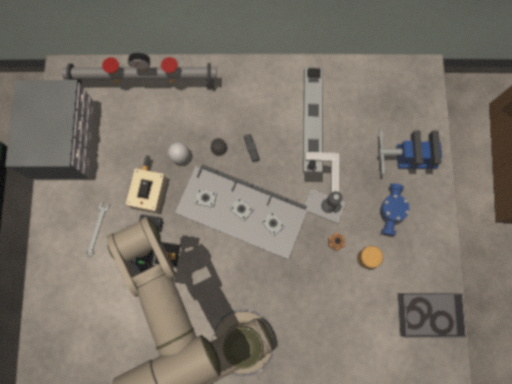

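```bash
cat >> h.py <<'E'
def T3(u,v): return (160+(u+.5)/4.2-.5,150+(v+.5)/4.2-.5)
def S3(u,v): return (140+(u+.5)/4.2-.5,145+(v+.5)/4.2-.5)
E
python3 - <<'E'
from h import *
for n,p,z in [('nl',(68,262),.012),('nr',(540,455),.012),('fr',(612,252),.012),('railL',(183,80),.012),('railR',(610,250),.012),('rib3tip',(161,116),.022),('rib2tip',(306,172),.022),('rib1tip',(454,232),.022),('c3',(190,201),.026),('c2',(342,247),.026),('c1',(475,307),.026)]: print(n,onz('top',T3(*p),z).round(4))
for n,p,z in [('nl',(722,237),.012),('nr',(252,177),.012),('fr',(208,325),.012),('rib3tip',(684,360),.022),('rib2tip',(521,337),.022),('rib1tip',(363,316),.022),('c3',(623,289),.026),('c2',(465,278),.026),('c1',(326,254),.026)]: print('s',n,onz('scene',S3(*p),z).round(4))
# pusher
print('push top',tri(S3(694,50),ct(172,415)))
c=cv2.imread('pics/s3.png')[148:190,280:325];c=cv2.resize(c,None,fx=8,fy=8,interpolation=3)
d=cv2.imread('pics/t0.png')[235:272,150:187];d=cv2.resize(d,(360,336),interpolation=3)
cv2.imwrite('pics/p3.png',np.hstack([c,d]))
E
```

```text
nl [0.4941 0.2658 0.012 ]
nr [ 0.3144 -0.1737  0.012 ]
fr [ 0.5036 -0.2445  0.012 ]
railL [0.6704 0.1612 0.012 ]
railR [ 0.5056 -0.2426  0.012 ]
rib3tip [0.6326 0.1804 0.022 ]
rib2tip [0.5783 0.0427 0.022 ]
rib1tip [ 0.5209 -0.096   0.022 ]
c3 [0.5497 0.1511 0.026 ]
c2 [0.506  0.0086 0.026 ]
c1 [ 0.4496 -0.1147  0.026 ]
s nl [0.4956 0.265  0.012 ]
s nr [ 0.3178 -0.1718  0.012 ]
s fr [ 0.4976 -0.237   0.012 ]
s rib3tip [0.6382 0.1794 0.022 ]
s rib2tip [0.5811 0.0414 0.022 ]
s rib1tip [ 0.5259 -0.0957  0.022 ]
s c3 [0.5493 0.1477 0.026 ]
s c2 [0.5045 0.0059 0.026 ]
s c1 [ 0.4471 -0.1171  0.026 ]
push top (array([0.31863566, 0.28871035, 0.0964173 ]), np.float64(0.00871259239319559))
```

View pics/p3.png

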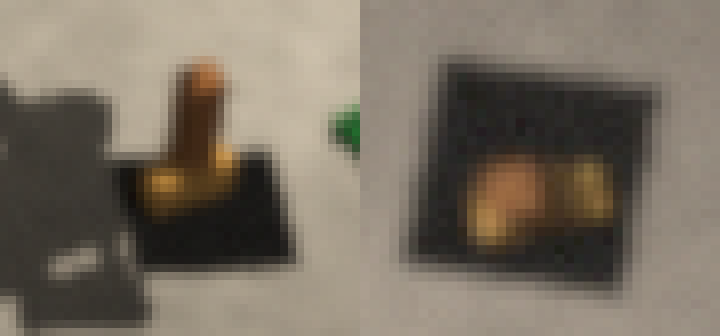

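```bash
python3 - <<'E'
from h import *
print('top s',onz('scene',(306-.4,156.5-.4),.093),'t',onz('top',(164.9-.4,254.8-.4),.093))
a,b=[onz('scene',p,.028) for p in((299.6,171),(307.7,167.3))];print(a,b,np.degrees(np.arctan2(*(b-a)[[1,0]])))
a,b=[onz('top',p,.028) for p in((173.2,255.7),(162.6,259))];print(a,b,np.degrees(np.arctan2(*(b-a)[[1,0]])))
# brass mask
im=cv2.imread('pics/s3.png')[140:195,280:330].astype(int)
import sys
bgr=im; m=((bgr[...,2]-bgr[...,0])>60)&(bgr[...,2]>90)
ys,xs=np.nonzero(m); print(len(xs),xs.min()+280,xs.max()+280,ys.min()+140,ys.max()+140)
for y in range(ys.min(),ys.max()+1): 
    r=xs[ys==y]; print(y+140,(r.min()+280,r.max()+280) if len(r) else '')
E
```

```text
top s [0.3129904  0.28966121 0.093     ] t [0.32109399 0.29083666 0.093     ]
[0.33179799 0.2639784  0.028     ] [0.31714508 0.30561804 0.028     ] 109.386882559911
[0.32156537 0.26826175 0.028     ] [0.30892009 0.30855045 0.028     ] 107.42533881818319
45 298 309 156 172
156 (np.int64(304), np.int64(306))
157 (np.int64(304), np.int64(307))
158 (np.int64(304), np.int64(307))
159 (np.int64(304), np.int64(306))
160 
161 
162 
163 
164 
165 
166 (np.int64(306), np.int64(308))
167 (np.int64(306), np.int64(309))
168 (np.int64(306), np.int64(309))
169 (np.int64(299), np.int64(308))
170 (np.int64(298), np.int64(307))
171 (np.int64(299), np.int64(302))
172 (np.int64(299), np.int64(301))
```

```bash
python3 - <<'E'
from h import *
print(rel([.317,.289,.16]),rel([.317,.289,.041]))
E
python3 -m jog '[[[0,0.2,6],[0,0,-0.15]],[[0,0.2,12],[0,0,-0.3]],[[0,0.2,17],[0,0,-0.46]],[[0,0.2,17],[0,0,-0.46]],[[0,0.2,17],[0,0,-0.46]]]'
python3 - <<'E'
from h import *
s=st();print(rel([.317,.289,.041]));b=snap('scene','s4')
cv2.imwrite('pics/s4c.png',cv2.resize(cv2.cvtColor(b,4)[110:190,260:340],None,fx=6,fy=6,interpolation=3))
E
```

```text
[-0.23  0.03 17.01] [-0.29 -0.04 28.91]
time: 7.98
ee_pos: [0.3204, 0.2869, 0.1618]
eef_rot: [0.988, 0.153, 0.003, 0.003]
wrist_force: [-0.1, -0.3, 1.2]
grip_width: 0.0882
t 7.97 p [0.3204 0.2869 0.1618] F [-0.1 -0.3  1.2] w 0.0882 q [ 0.46  0.26  1.74 -0.01  1.14  0.15]
[[0.953, 0.303, 0.007], [0.303, -0.953, -0.006], [0.005, 0.007, -1.0]]
[-0.32 -0.39 12.08]
```

View pics/s4c.png

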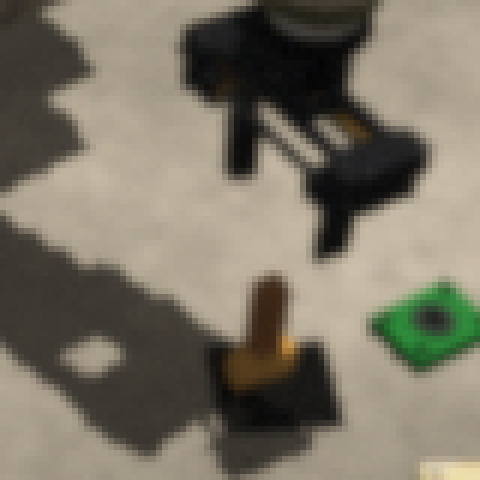

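```bash
python3 -m jog '[[[-0.1,-0.1,4],[0.007,-0.005,0]],[[-0.3,-0.3,8],[0.007,-0.005,0]],[[-0.3,-0.3,11],[0.007,-0.005,0]],[[-0.3,-0.3,12.1],[0.007,-0.005,0]],[[-0.3,-0.3,12.1],[0.007,-0.005,0]]]'
python3 -m jog '[[[0,0,0],[0,0,0]],[[0,0,0],[0,0,0]],[[0,0,0],[0,0,0]],[[0,0,0],[0,0,0]],[[0,0,0],[0,0,0]],[[0,0,0],[0,0,0]],[[0,0,0],[0,0,0]],[[0,0,0],[0,0,0]]]' 0 60
python3 - <<'E'
from h import *
s=st();b=snap('scene','s5')
cv2.imwrite('pics/s5c.png',cv2.resize(cv2.cvtColor(b,4)[110:190,260:340],None,fx=6,fy=6,interpolation=3))
E
```

```text
time: 8.65
ee_pos: [0.3183, 0.2887, 0.0418]
eef_rot: [0.988, 0.153, 0.001, -0.0]
wrist_force: [-0.2, -0.1, 0.1]
grip_width: 0.0876
time: 9.65
ee_pos: [0.3181, 0.2887, 0.0418]
eef_rot: [0.988, 0.153, 0.001, -0.0]
wrist_force: [-1.0, -0.2, -0.3]
grip_width: 0.0217
t 9.65 p [0.3181 0.2887 0.0418] F [-1.  -0.2 -0.3] w 0.0217 q [ 0.46  0.46  1.9  -0.    0.79  0.15]
[[0.953, 0.303, 0.001], [0.303, -0.953, 0.0], [0.001, 0.0, -1.0]]
```

View pics/s5c.png

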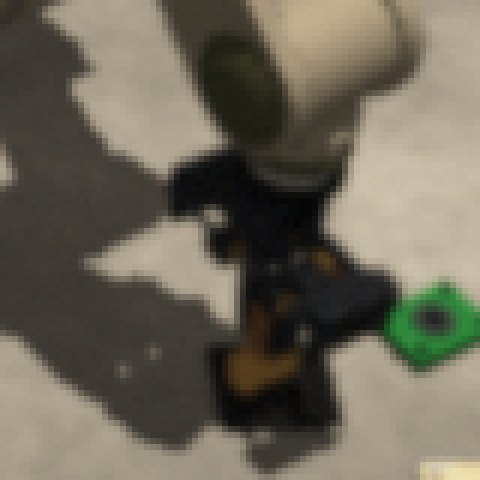

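```bash
cat >> h.py <<'E'
YAW=np.radians(-22.1); ex=np.array([np.cos(YAW),np.sin(YAW)]); ey=np.array([-ex[1],ex[0]])
RAIL=.562; CT={1:.103,2:.253,3:.403}
def W(s,t,z): return [*(s*ex+t*ey),z]
def ST(p): return np.round([np.dot(p[:2],ex),np.dot(p[:2],ey)],4)
def al(s,yaw):
    "rotvec in tool axes bringing tool vertical with jaw x at yaw"
    c,n=np.cos(yaw),np.sin(yaw); T=np.array([[c,n,0],[n,-c,0],[0,0,-1.]])
    return np.round((Rn.from_quat(s['eef_rot']).inv()*Rn.from_matrix(T)).as_rotvec(),3)
E
python3 - <<'E'
from h import *
s=ctrl.get_state();print(rel(W(.389,.345,.10)),al(s,YAW))
E
```

```text
[12.92 16.21 -5.8 ] [-0.    -0.001  0.693]
```

```bash
python3 -m jog '[[[0,0,-3],[0,0,0]],[[0.5,1,-5.8],[0,0,0.05]],[[3,4,-5.8],[0,0,0.2]],[[6,8,-5.8],[0,0,0.35]],[[9,12,-5.8],[0,0,0.5]],[[12.9,16.2,-5.8],[0,0,0.693]],[[12.9,16.2,-5.8],[0,0,0.693]],[[12.9,16.2,-5.8],[0,0,0.693]]]'
python3 - <<'E'
from h import *
s=st();print(rel(W(.389,.345,.0515)),al(s,YAW));snap('top','t6');b=snap('scene','s6')
cv2.imwrite('pics/s6c.png',cv2.resize(cv2.cvtColor(b,4)[145:250,140:325],None,fx=4.2,fy=4.2,interpolation=cv2.INTER_CUBIC))
E
```

```text
time: 10.7
ee_pos: [0.4893, 0.1733, 0.0994]
eef_rot: [0.982, -0.191, -0.0, -0.0]
wrist_force: [-1.0, -0.1, -2.8]
grip_width: 0.022
t 10.7 p [0.4893 0.1733 0.0994] F [-1.  -0.1 -2.8] w 0.022 q [0.11 0.48 1.59 0.   1.07 0.5 ]
[[0.927, -0.375, -0.0], [-0.375, -0.927, 0.0], [-0.0, -0.0, -1.0]]
[ 0.09 -0.04  4.79] [-0.     0.     0.001]
```

View pics/s6c.png

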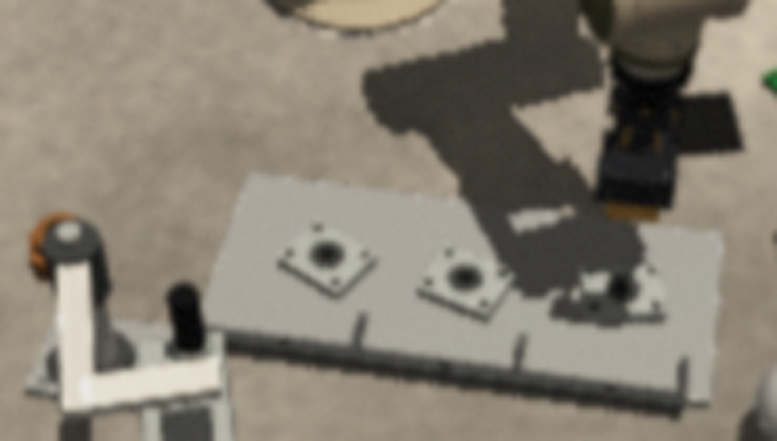

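```bash
python3 -m jog '[[[0.1,0,2.5],[0,0,0]],[[0.1,0,4.75],[0,0,0]],[[0.1,0,4.75],[0,0,0]],[[1,0,4.75],[0,0,0]],[[1.8,0,4.75],[0,0,0]],[[2.6,0,4.75],[0,0,0]],[[3.4,0,4.75],[0,0,0]],[[4.2,0,4.75],[0,0,0]],[[5,0,4.75],[0,0,0]],[[5.8,0,4.75],[0,0,0]]]'
python3 - <<'E'
from h import *
s=st();print(ST(s['ee_pos']),rel(W(.491,.345,.0515)),al(s,YAW));b=snap('top','t7')
cv2.imwrite('pics/t7c.png',cv2.resize(cv2.cvtColor(b,4)[150:260,160:345],None,fx=4.2,fy=4.2,interpolation=cv2.INTER_CUBIC))
b=snap('scene','s7')
cv2.imwrite('pics/s7c.png',cv2.resize(cv2.cvtColor(b,4)[145:250,140:325],None,fx=4.2,fy=4.2,interpolation=cv2.INTER_CUBIC))
E
```

```text
time: 12.05
ee_pos: [0.543, 0.1519, 0.0522]
eef_rot: [0.982, -0.191, -0.0, -0.0]
wrist_force: [-4.4, 2.2, 0.5]
grip_width: 0.021
t 12.05 p [0.543  0.1519 0.0522] F [-4.4  2.2  0.5] w 0.021 q [0.06 0.6  1.51 0.   1.03 0.45]
[[0.927, -0.374, -0.0], [-0.374, -0.927, 0.0], [-0.0, -0.0, -1.0]]
[0.4459 0.345 ] [4.51 0.01 0.07] [-0.     0.     0.002]
```

View pics/s7c.png

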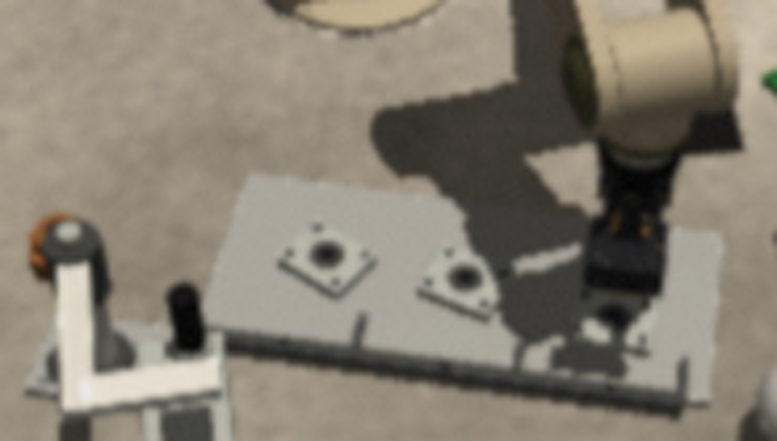

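Pushing smoothly at 4–5 N; cover 3 at scene ~(286,221). On to the rail.

```bash
python3 -m jog '[[[0.8,0,0],[0,0,0]],[[1.6,0,0],[0,0,0]],[[2.4,0,0],[0,0,0]],[[3.0,0,0],[0,0,0]],[[3.6,0,0],[0,0,0]],[[4.1,0,0],[0,0,0]],[[4.5,0,0],[0,0,0]]]'
python3 - <<'E'
from h import *
s=st();print(ST(s['ee_pos']),al(s,YAW))
E
```

```text
time: 13.02
ee_pos: [0.5818, 0.1363, 0.0523]
eef_rot: [0.982, -0.191, -0.004, -0.0]
wrist_force: [-26.6, 11.0, 15.9]
grip_width: 0.0215
t 13.03 p [0.5818 0.1363 0.0523] F [-26.6  11.   15.9] w 0.0215 q [0.03 0.65 1.4  0.   1.09 0.41]
[[0.927, -0.375, -0.009], [-0.375, -0.927, 0.003], [-0.009, 0.001, -1.0]]
[0.4878 0.3451] [0.001 0.009 0.002]
```

```bash
sed -i 's/^RAIL=.562/RAIL=.559/' h.py; python3 - <<'E'
from h import *
print(rel(W(.400,.197,.10)))
E
python3 -m jog '[[[-1.5,0,0],[0,0,0]],[[-2,0,-2.4],[0,0,0]],[[-3,2,-4.9],[0,0,0]],[[-6,8,-4.9],[-0.001,-0.009,0]],[[-8.8,14.8,-4.9],[-0.001,-0.009,0]],[[-8.8,14.8,-4.9],[-0.001,-0.009,0]],[[-8.8,14.8,-4.9],[-0.001,-0.009,0]]]'
python3 - <<'E'
from h import *
s=st();print(ST(s['ee_pos']),rel(W(.400,.197,.0515)),al(s,YAW));
a=snap('top','t8');a=cv2.cvtColor(a,4);b=cv2.cvtColor(snap('scene','s8'),4)
cv2.imwrite('pics/c8.png',np.vstack([cv2.resize(x,None,fx=2.7,fy=2.7,interpolation=3) for x in (a[150:260,160:345],b[145:255,140:325])]))
E
```

```text
[-8.84 14.8  -4.68]
time: 13.9
ee_pos: [0.446, 0.0313, 0.1029]
eef_rot: [0.981, -0.192, -0.008, -0.001]
wrist_force: [1.0, -1.1, -1.9]
grip_width: 0.0217
t 13.9 p [0.446  0.0313 0.1029] F [ 1.  -1.1 -1.9] w 0.0217 q [-0.2   0.37  1.77  0.    1.01  0.19]
[[0.926, -0.376, -0.015], [-0.376, -0.927, 0.005], [-0.016, 0.001, -1.0]]
[0.4015 0.1968] [-0.07 -0.03  5.14] [0.001 0.016 0.   ]
```

View pics/c8.png

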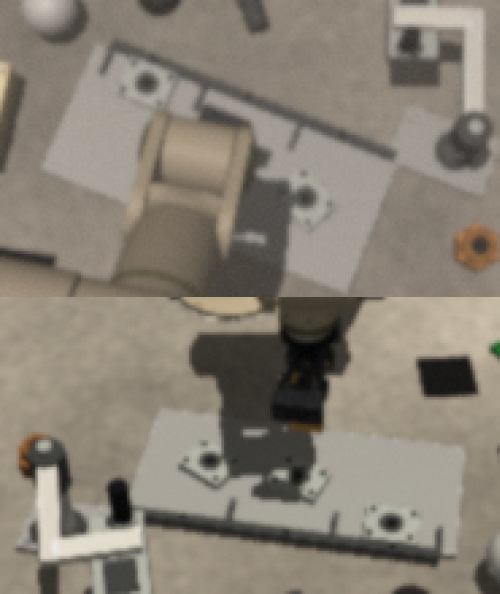

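Cover 3 (scene crop lower (390,522)) lies along the rail. Push cover 2.

```bash
python3 -m jog '[[[0,0,2.5],[0,0.016,0]],[[0,0,5.1],[0,0.016,0]],[[0,0,5.1],[0,0.016,0]],[[1,0,5.1],[0,0.016,0]],[[1.8,0,5.1],[0,0.016,0]],[[2.6,0,5.1],[0,0.016,0]],[[3.4,0,5.1],[0,0.016,0]],[[4.2,0,5.1],[0,0.016,0]],[[5,0,5.1],[0,0.016,0]],[[5.8,0,5.1],[0,0.016,0]]]'
python3 - <<'E'
from h import *
s=st();print(ST(s['ee_pos']),rel(W(.489,.197,.0515)),al(s,YAW))
E
```

```text
time: 15.25
ee_pos: [0.5, 0.0107, 0.0506]
eef_rot: [0.982, -0.191, -0.0, 0.001]
wrist_force: [-4.5, 2.1, -0.6]
grip_width: 0.0214
t 15.25 p [0.5    0.0107 0.0506] F [-4.5  2.1 -0.6] w 0.0214 q [-0.22  0.52  1.7  -0.    0.92  0.17]
[[0.927, -0.374, -0.001], [-0.374, -0.927, -0.001], [-0.0, 0.001, -1.0]]
[0.4592 0.198 ] [ 2.98  0.1  -0.09] [0.001 0.    0.002]
```

```bash
python3 -m jog '[[[0.7,0,-0.05],[0,0,0]],[[1.4,0,-0.05],[0,0,0]],[[2.0,0,-0.05],[0,0,0]],[[2.5,0,-0.05],[0,0,0]],[[3.0,0,-0.05],[0,0,0]]]'
python3 - <<'E'
from h import *
s=st();print(ST(s['ee_pos']),al(s,YAW))
E
python3 -m jog '[[[-1.5,0,0],[0,0,0]],[[-2,0,-2.4],[0,0,0]],[[-3,2,-4.9],[0,0,0]],[[-6,8,-4.9],[0,0,0]],[[-9.7,14,-4.9],[0,0,0]],[[-9.7,14,-4.9],[0,0,0]],[[-9.7,14,-4.9],[0,0,0]]]'
python3 - <<'E'
from h import *
s=st();print(ST(s['ee_pos']),al(s,YAW));
a=snap('top','t9');a=cv2.cvtColor(a,4);b=cv2.cvtColor(snap('scene','s9'),4)
cv2.imwrite('pics/c9.png',np.vstack([cv2.resize(x,None,fx=2.7,fy=2.7,interpolation=3) for x in (a[150:260,160:345],b[145:255,140:325])]))
E
```

```text
time: 15.88
ee_pos: [0.5258, 0.0002, 0.0509]
eef_rot: [0.982, -0.191, -0.003, 0.0]
wrist_force: [-18.4, 8.4, 10.5]
grip_width: 0.0216
t 15.88 p [5.258e-01 2.000e-04 5.090e-02] F [-18.4   8.4  10.5] w 0.0216 q [-0.22  0.56  1.62 -0.    0.97  0.16]
[[0.927, -0.374, -0.007], [-0.374, -0.927, 0.001], [-0.007, 0.001, -1.0]]
[0.4871 0.198 ] [0.001 0.007 0.002]
time: 16.75
ee_pos: [0.3846, -0.0941, 0.1012]
eef_rot: [0.981, -0.192, -0.002, 0.0]
wrist_force: [0.2, 0.3, -2.7]
grip_width: 0.0216
t 16.75 p [ 0.3846 -0.0941  0.1012] F [ 0.2  0.3 -2.7] w 0.0216 q [-0.54  0.3   1.91 -0.    0.94 -0.15]
[[0.927, -0.376, -0.004], [-0.376, -0.927, 0.0], [-0.004, 0.002, -1.0]]
[0.3918 0.0575] [0.002 0.004 0.   ]
```

View pics/c9.png

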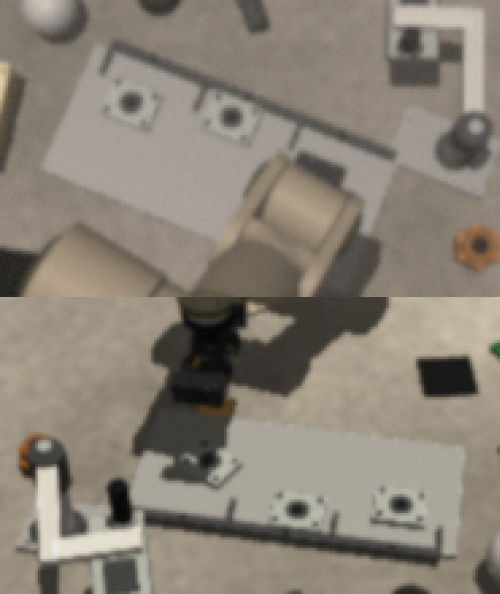

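The disturbance shifted cover 3 off the rail (top crop (130,103)); cover 2 is on the rail. Push cover 1 part-way.

```bash
python3 -m jog '[[[0,0,2.5],[0.002,0.004,0]],[[0,0,5],[0.002,0.004,0]],[[0.8,0,5],[0.002,0.004,0]],[[1.6,0,5],[0.002,0.004,0]],[[2.4,0,5],[0.002,0.004,0]],[[3.2,0,5],[0.002,0.004,0]],[[4,0,5],[0.002,0.004,0]],[[4.8,0,5],[0.002,0.004,0]],[[5.4,0,5],[0.002,0.004,0]],[[5.4,0,5],[0.002,0.004,0]]]'
python3 - <<'E'
from h import *
s=st();print(ST(s['ee_pos']),al(s,YAW));
a=snap('top','t10');a=cv2.cvtColor(a,4);b=cv2.cvtColor(snap('scene','s10'),4)
cv2.imwrite('pics/c10.png',np.vstack([cv2.resize(x,None,fx=2.7,fy=2.7,interpolation=3) for x in (a[150:260,160:345],b[145:255,140:325])]))
E
```

```text
time: 18.1
ee_pos: [0.4353, -0.1137, 0.0506]
eef_rot: [0.982, -0.191, -0.0, -0.0]
wrist_force: [-1.7, -0.1, -3.3]
grip_width: 0.0217
t 18.1 p [ 0.4353 -0.1137  0.0506] F [-1.7 -0.1 -3.3] w 0.0217 q [-0.52  0.46  1.83  0.    0.85 -0.14]
[[0.927, -0.374, -0.0], [-0.374, -0.927, 0.001], [-0.001, -0.001, -1.0]]
[0.4461 0.0584] [-0.001  0.001  0.002]
```

View pics/c10.png

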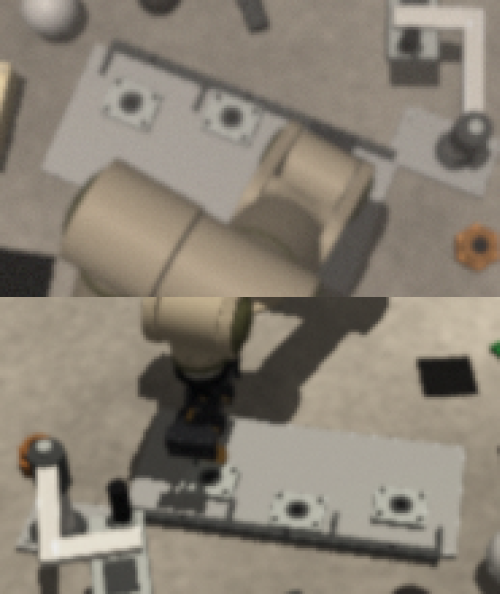

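```bash
python3 - <<'E'
from h import *
b=cv2.imread('pics/s10.png')
cv2.imwrite('pics/c10b.png',cv2.resize(b[190:235,185:265],None,fx=9,fy=9,interpolation=3))
print(ST(onz('scene',(218.5,211.7),.026)))
E
```

```text
[0.4911 0.0722]
```

View pics/c10b.png

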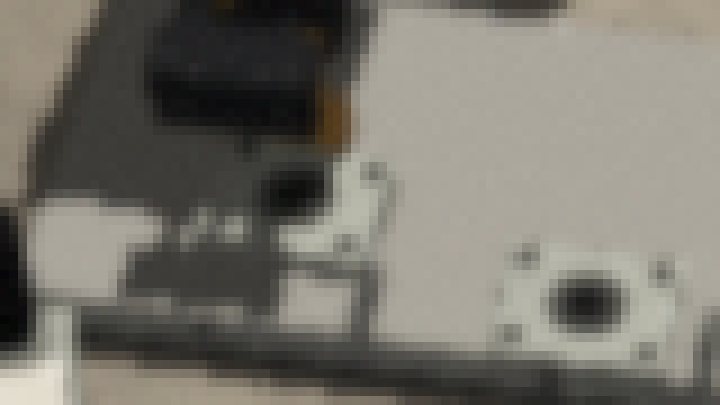

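Cover 1 is square but overlaps the rib by ~7 mm (hub at scene (218,212)); I need to nudge it right from its left side.

```bash
python3 -m jog '[[[-1.5,0,0],[0,0,-0.05]],[[-1.5,0,-2.5],[0,0,-0.2]],[[-1.5,0,-5],[0,0,-0.38]],[[0,-4,-5],[0,0,-0.56]],[[3.9,-7.7,-5],[0,0,-0.74]],[[3.9,-7.7,-5],[0,0,-0.92]],[[3.9,-7.7,-5],[0,0,-1.1]],[[3.9,-7.7,-5],[0,0,-1.28]],[[3.9,-7.7,-5],[0,0,-1.45]],[[3.9,-7.7,-5],[0,0,-1.57]]]'
python3 -m jog '[[[0,0,0],[0,0,0]]]'
python3 - <<'E'
from h import *
s=st();print(ST(s['ee_pos']),al(s,YAW+np.pi/2),rel(W(.485,.137,.0515)));
b=snap('scene','s11')
cv2.imwrite('pics/c11.png',cv2.resize(b[180:235,185:285,::-1],None,fx=7,fy=7,interpolation=3))
E
```

```text
time: 19.45
ee_pos: [0.501, -0.0569, 0.1012]
eef_rot: [0.828, 0.561, 0.001, 0.001]
wrist_force: [-0.8, -0.1, -3.0]
grip_width: 0.0213
time: 19.58
ee_pos: [0.5015, -0.0569, 0.1014]
eef_rot: [0.828, 0.561, 0.002, 0.001]
wrist_force: [1.7, -0.3, -2.0]
grip_width: 0.0218
t 19.57 p [ 0.5015 -0.0569  0.1014] F [ 1.7 -0.3 -2. ] w 0.0218 q [-0.35  0.45  1.63  0.    1.05 -1.54]
[[0.371, 0.928, 0.004], [0.928, -0.371, 0.0], [0.002, 0.004, -1.0]]
[0.486 0.136] [ 0.004 -0.002  0.005] [ 0.09 -0.12  4.99]
```

View pics/c11.png

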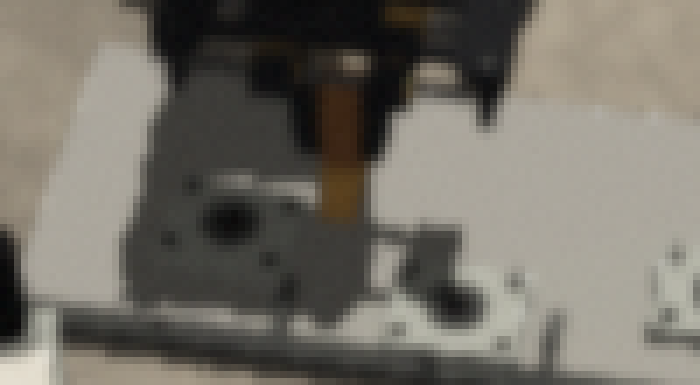

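```bash
python3 - <<'E'
from h import *
print(ST(onz('scene',(217.4,211),.026)),ST(onz('scene',(248.9,222.5),.026)))
E
python3 -m jog '[[[0.1,0,2.5],[0.004,-0.002,0.005]],[[0.1,0,5],[0.004,-0.002,0.005]],[[0.1,0,5],[0.004,-0.002,0.005]],[[-0.6,0,5],[0.004,-0.002,0.005]],[[-1.2,0,5],[0.004,-0.002,0.005]],[[-1.8,0,5],[0.004,-0.002,0.005]],[[-2.4,0,5],[0.004,-0.002,0.005]],[[-2.9,0,5],[0.004,-0.002,0.005]],[[-2.9,0,5],[0.004,-0.002,0.005]]]'
python3 - <<'E'
from h import *
s=st();print(ST(s['ee_pos']),al(s,YAW+np.pi/2));
b=snap('scene','s12')
cv2.imwrite('pics/c12.png',cv2.resize(b[180:235,185:285,::-1],None,fx=7,fy=7,interpolation=3))
E
```

```text
[0.4883 0.0671] [0.5242 0.1995]
time: 20.75
ee_pos: [0.4909, -0.0844, 0.0515]
eef_rot: [0.83, 0.558, -0.0, 0.0]
wrist_force: [-0.1, -0.3, -2.2]
grip_width: 0.0216
t 20.75 p [ 0.4909 -0.0844  0.0515] F [-0.1 -0.3 -2.2] w 0.0216 q [-0.41  0.52  1.7  -0.    0.92 -1.59]
[[0.377, 0.926, -0.0], [0.926, -0.377, -0.001], [-0.001, 0.0, -1.0]]
[0.4866 0.1065] [ 0.     0.001 -0.001]
```

View pics/c12.png

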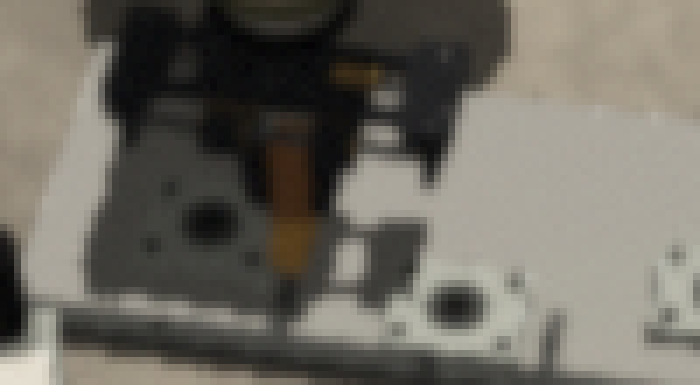

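```bash
python3 -m jog '[[[0.8,0,0],[0,0,0]],[[1.5,0,-3],[0,0,0]],[[3.1,2,-5],[0,0,0]],[[3.1,3.9,-5],[0,0,0]],[[3.1,3.9,-3],[0,0,0]],[[3.1,3.9,0],[0,0,0]],[[3.1,3.9,0],[0,0,0]],[[3.9,3.9,0],[0,0,0]],[[4.6,3.9,0],[0,0,0]],[[5.2,3.9,0],[0,0,0]]]'
python3 - <<'E'
from h import *
s=st();print(ST(s['ee_pos']),al(s,YAW+np.pi/2));
b=snap('scene','s13')
cv2.imwrite('pics/c13.png',cv2.resize(b[180:235,185:285,::-1],None,fx=7,fy=7,interpolation=3))
E
```

```text
time: 22.05
ee_pos: [0.5468, -0.0504, 0.0518]
eef_rot: [0.83, 0.558, -0.001, 0.001]
wrist_force: [-1.8, -5.2, 0.9]
grip_width: 0.0214
t 22.05 p [ 0.5468 -0.0504  0.0518] F [-1.8 -5.2  0.9] w 0.0214 q [-0.31  0.58  1.56 -0.    1.   -1.49]
[[0.376, 0.926, -0.0], [0.926, -0.376, -0.002], [-0.002, 0.001, -1.0]]
[0.5256 0.159 ] [ 0.001  0.002 -0.   ]
```

View pics/c13.png

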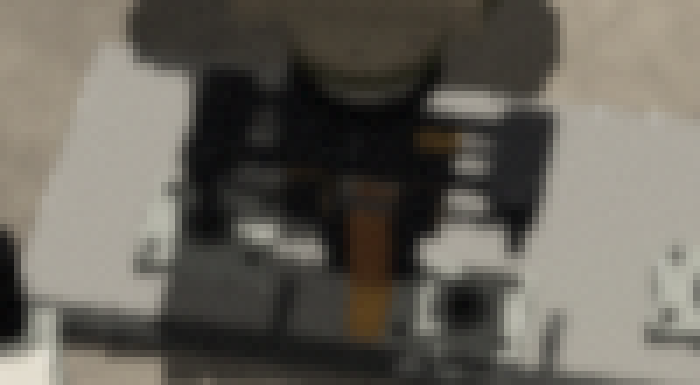

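```bash
python3 -m jog '[[[0.3,0,0],[0,0,0]],[[0.6,0,0],[0,0,0]],[[0.9,0,0],[0,0,0]],[[1.1,0,0],[0,0,0]]]'
python3 -m jog '[[[0,0,0],[0,0,0]]]'
python3 - <<'E'
from h import *
s=st();print(ST(s['ee_pos']),al(s,YAW+np.pi/2))
E
```

```text
time: 22.6
ee_pos: [0.5509, -0.0404, 0.0519]
eef_rot: [0.829, 0.559, -0.001, 0.001]
wrist_force: [-6.2, -12.3, 0.2]
grip_width: 0.0218
time: 22.72
ee_pos: [0.5509, -0.0405, 0.0519]
eef_rot: [0.829, 0.559, -0.001, 0.001]
wrist_force: [-1.9, -2.2, -2.4]
grip_width: 0.0218
t 22.73 p [ 0.5509 -0.0405  0.0519] F [-1.9 -2.2 -2.4] w 0.0218 q [-0.29  0.59  1.55 -0.    1.01 -1.47]
[[0.376, 0.927, -0.001], [0.927, -0.376, -0.004], [-0.004, 0.001, -1.0]]
[0.5256 0.1697] [0.001 0.004 0.   ]
```

```bash
python3 -m jog '[[[0.2,0,0],[0,0,0]],[[0.4,0,0],[0,0,0]]]'
python3 - <<'E'
from h import *
s=st();print(ST(s['ee_pos']))
E
python3 -m jog '[[[-0.8,0,0],[0,0,0]],[[-1.5,0,-3],[0,0,0]],[[-1.5,0,-5],[0,0,0]],[[-1.5,-10,-6],[0,0,0]],[[-4,-16,-8],[0,0,0.2]],[[-9,-18,-8],[0,0,0.4]],[[-11.3,-18,-8],[0,0,0.6]],[[-11.3,-18,-8],[0,0,0.8]],[[-11.3,-18,-8],[0,0,1]],[[-11.3,-18,-8],[0,0,1.18]]]'
python3 -m jog '[[[0,0,0],[0,0,0.19]],[[0,0,0],[0,0,0.39]],[[0,0,0],[0,0,0.39]]]'
python3 - <<'E'
from h import *
s=st();print(ST(s['ee_pos']),al(s,YAW));
a=snap('top','t14');a=cv2.cvtColor(a,4);b=cv2.cvtColor(snap('scene','s14'),4)
cv2.imwrite('pics/c14.png',np.vstack([cv2.resize(x,None,fx=2.7,fy=2.7,interpolation=3) for x in (a[150:260,160:345],b[145:255,140:325])]))
E
```

```text
time: 22.98
ee_pos: [0.5511, -0.0399, 0.052]
eef_rot: [0.829, 0.559, -0.005, 0.003]
wrist_force: [-12.7, -26.8, 1.9]
grip_width: 0.0216
t 22.98 p [ 0.5511 -0.0399  0.052 ] F [-12.7 -26.8   1.9] w 0.0216 q [-0.28  0.59  1.54 -0.01  1.01 -1.46]
[[0.375, 0.927, -0.005], [0.927, -0.375, -0.01], [-0.011, -0.0, -1.0]]
[0.5257 0.1703]
time: 24.22
ee_pos: [0.3425, -0.0763, 0.1335]
eef_rot: [1.0, 0.027, -0.002, 0.005]
wrist_force: [-0.3, -0.6, -2.8]
grip_width: 0.0213
time: 24.6
ee_pos: [0.3426, -0.076, 0.1336]
eef_rot: [0.986, -0.167, -0.0, 0.005]
wrist_force: [-0.4, -0.2, -2.8]
grip_width: 0.0216
t 24.6 p [ 0.3426 -0.076   0.1336] F [-0.4 -0.2 -2.8] w 0.0216 q [-0.55  0.17  1.97 -0.01  1.   -0.21]
[[0.945, -0.328, -0.002], [-0.328, -0.944, -0.009], [0.001, 0.009, -1.0]]
[0.3461 0.0585] [ 0.009 -0.001  0.051]
```

View pics/c14.png

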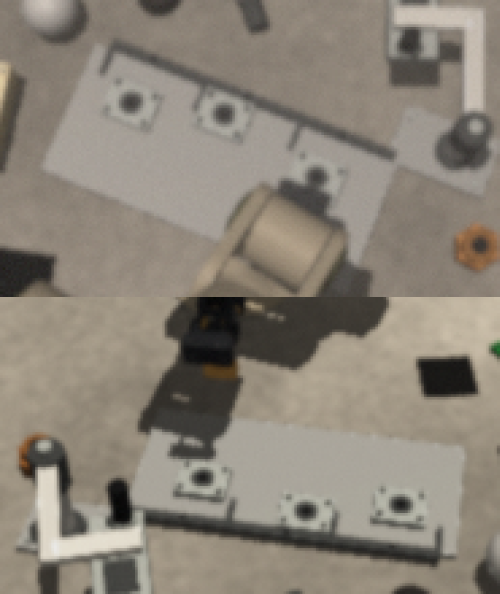

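```bash
python3 - <<'E'
from h import *
print(ST(onz('scene',(140+203/2.7-.3,145+180/2.7-.3),.026)), ST(onz('top',(160+317/2.7-.3,150+176/2.7-.3),.026)))
s=ctrl.get_state();print(rel(W(.43,.0605,.0515)),rel(W(.488,.0605,.0515)))
E
```

```text
[0.4918 0.0578] [0.4948 0.0583]
[8.39 0.16 8.21] [14.19  0.47  8.21]
```

```bash
python3 -m jog '[[[4,0,2],[0.009,-0.001,0.051]],[[8.2,0.2,5],[0.009,-0.001,0.051]],[[8.2,0.2,8.2],[0.009,-0.001,0.051]],[[8.2,0.2,8.2],[0.009,-0.001,0.051]]]'
python3 - <<'E'
from h import *
s=st();print(ST(s['ee_pos']),al(s,YAW));
E
```

```text
time: 25.2
ee_pos: [0.4186, -0.1051, 0.0503]
eef_rot: [0.982, -0.189, -0.002, -0.0]
wrist_force: [0.3, -0.0, -2.3]
grip_width: 0.0218
t 25.2 p [ 0.4186 -0.1051  0.0503] F [ 0.3 -0.  -2.3] w 0.0218 q [-0.52  0.44  1.88 -0.    0.82 -0.14]
[[0.928, -0.372, -0.004], [-0.372, -0.928, 0.002], [-0.004, -0.0, -1.0]]
[0.4274 0.0601] [-0.     0.004  0.005]
```

```bash
python3 -m jog '[[[0.8,0,-0.1],[0,0.004,0.005]],[[1.6,0,-0.1],[0,0.004,0.005]],[[2.4,0,-0.1],[0,0.004,0.005]],[[3.2,0,-0.1],[0,0.004,0.005]],[[4,0,-0.1],[0,0.004,0.005]],[[4.6,0,-0.1],[0,0.004,0.005]],[[5.2,0,-0.1],[0,0.004,0.005]],[[5.7,0,-0.1],[0,0.004,0.005]],[[6.1,0,-0.1],[0,0.004,0.005]]]'
python3 - <<'E'
from h import *
s=st();print(ST(s['ee_pos']),al(s,YAW));
E
```

```text
time: 26.32
ee_pos: [0.4737, -0.1269, 0.051]
eef_rot: [0.981, -0.191, -0.003, -0.001]
wrist_force: [-14.3, 4.8, 7.2]
grip_width: 0.0218
t 26.32 p [ 0.4737 -0.1269  0.051 ] F [-14.3   4.8   7.2] w 0.0218 q [-0.5   0.51  1.72 -0.    0.91 -0.12]
[[0.927, -0.376, -0.005], [-0.376, -0.927, 0.002], [-0.006, -0.0, -1.0]]
[0.4866 0.0606] [-0.     0.006  0.   ]
```

```bash
python3 -m jog '[[[0.2,0,0],[0,0,0]],[[-1.5,0,0],[0,0,0]],[[-2,0,-3],[0,0,0]],[[-5,-2,-5],[0,0.006,0]],[[-9,-8,-5],[0,0.006,0]],[[-9,-14,-5],[0,0.006,0]],[[-9,-20,-5],[0,0.006,0]],[[-9,-26,-5],[0,0.006,0]],[[-9,-28,-5],[0,0.006,0]],[[-9,-28,-5],[0,0.006,0]]]'
python3 - <<'E'
from h import *
print('c3',ST(onz('scene',(140+401/2.7-.3,145+207/2.7-.3),.026)), ST(onz('top',(160+131/2.7-.3,150+103/2.7-.3),.026)))
s=st();print(ST(s['ee_pos']),al(s,YAW));
a=snap('top','t15');a=cv2.cvtColor(a,4);b=cv2.cvtColor(snap('scene','s15'),4)
cv2.imwrite('pics/c15.png',np.vstack([cv2.resize(x,None,fx=2.7,fy=2.7,interpolation=3) for x in (a[150:260,160:345],b[145:255,140:325])]))
E
```

```text
time: 27.58
ee_pos: [0.4962, 0.1669, 0.1014]
eef_rot: [0.982, -0.191, 0.001, -0.0]
wrist_force: [-0.5, -0.1, -2.3]
grip_width: 0.0212
c3 [0.4929 0.3485] [0.4931 0.3497]
t 27.57 p [0.4962 0.1669 0.1014] F [-0.5 -0.1 -2.3] w 0.0212 q [ 0.1   0.48  1.58 -0.    1.08  0.48]
[[0.927, -0.374, 0.001], [-0.374, -0.927, 0.0], [0.001, -0.0, -1.0]]
[0.3969 0.3414] [-0.    -0.001  0.002]
```

View pics/c15.png

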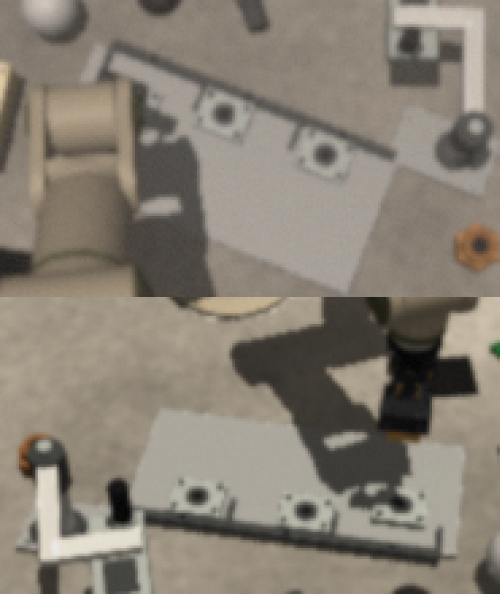

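```bash
python3 -m jog '[[[3.0,-0.7,2],[0,0,0]],[[3.0,-0.7,5],[0,0,0]],[[3.0,-0.7,5],[0,0,0]],[[4,-0.7,5],[0,0,0]],[[5,-0.7,5],[0,0,0]],[[6,-0.7,5],[0,0,0]],[[7,-0.7,5],[0,0,0]],[[7.8,-0.7,5],[0,0,0]],[[8.6,-0.7,5],[0,0,0]],[[9.2,-0.7,5],[0,0,0]]]'
python3 - <<'E'
from h import *
s=st();print(ST(s['ee_pos']),al(s,YAW));
E
```

```text
time: 28.92
ee_pos: [0.5821, 0.1376, 0.0514]
eef_rot: [0.981, -0.192, -0.003, -0.0]
wrist_force: [-20.0, 10.2, 11.2]
grip_width: 0.0216
t 28.93 p [0.5821 0.1376 0.0514] F [-20.   10.2  11.2] w 0.0216 q [0.03 0.65 1.41 0.   1.09 0.42]
[[0.926, -0.377, -0.005], [-0.377, -0.926, 0.001], [-0.005, 0.001, -1.0]]
[0.4876 0.3465] [ 0.001  0.005 -0.   ]
```

```bash
python3 -m jog '[[[-1.5,0,0],[0,0,0]],[[-1.5,0,-3],[0,0,-0.15]],[[-1.5,3,-5],[0,0,-0.33]],[[0,5.8,-5],[0,0,-0.5]],[[3.6,5.8,-5],[0,0,-0.68]],[[3.6,5.8,-5],[0,0,-0.86]],[[3.6,5.8,-5],[0,0,-1.04]],[[3.6,5.8,-5],[0,0,-1.22]],[[3.6,5.8,-5],[0,0,-1.4]],[[3.6,5.8,-5],[0,0,-1.57]]]'
python3 -m jog '[[[0,0,0],[0,0,0]]]'
python3 - <<'E'
from h import *
s=st();print(ST(s['ee_pos']),al(s,YAW+np.pi/2),rel(W(.524,.289,.0515)));
b=snap('scene','s16')
cv2.imwrite('pics/c16.png',cv2.resize(b[180:245,225:325,::-1],None,fx=7,fy=7,interpolation=3))
E
```

```text
time: 30.18
ee_pos: [0.5942, 0.0702, 0.1013]
eef_rot: [0.828, 0.56, -0.001, -0.001]
wrist_force: [-0.6, -0.7, -2.4]
grip_width: 0.0215
time: 30.3
ee_pos: [0.5944, 0.0701, 0.1013]
eef_rot: [0.829, 0.56, -0.001, -0.0]
wrist_force: [-0.6, -0.2, -2.5]
grip_width: 0.0218
t 30.3 p [0.5944 0.0701 0.1013] F [-0.6 -0.2 -2.5] w 0.0218 q [-0.08  0.59  1.36 -0.    1.2  -1.27]
[[0.373, 0.928, -0.002], [0.928, -0.373, -0.0], [-0.001, -0.002, -1.0]]
[0.5243 0.2885] [-0.002  0.001  0.003] [ 0.05 -0.02  4.98]
```

View pics/c16.png

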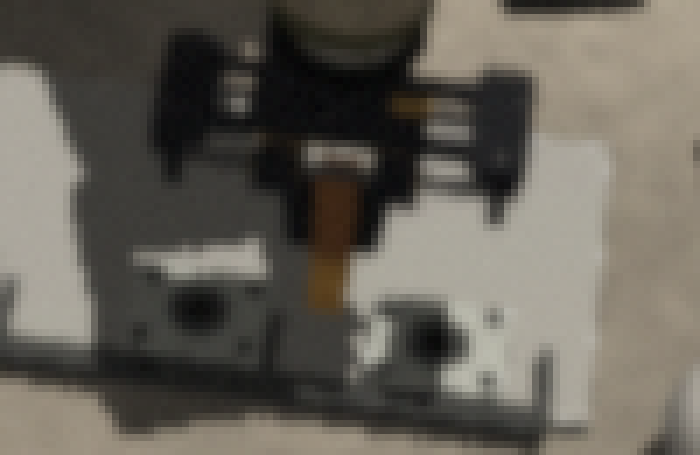

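```bash
python3 -m jog '[[[0,0,2.5],[0,0,0.003]],[[0,0,5],[0,0,0.003]],[[0,0,5],[0,0,0.003]],[[0.7,0,5],[0,0,0.003]],[[1.3,0,5],[0,0,0.003]],[[1.9,0,5],[0,0,0.003]],[[2.4,0,5],[0,0,0.003]],[[2.9,0,5],[0,0,0.003]],[[3.2,0,5],[0,0,0.003]],[[3.5,0,5],[0,0,0.003]]]'
python3 - <<'E'
from h import *
s=st();print(ST(s['ee_pos']),al(s,YAW+np.pi/2))
E
```

```text
time: 31.6
ee_pos: [0.6062, 0.0995, 0.0515]
eef_rot: [0.83, 0.558, -0.004, 0.001]
wrist_force: [-11.9, -28.2, 9.7]
grip_width: 0.0218
t 31.6 p [0.6062 0.0995 0.0515] F [-11.9 -28.2   9.7] w 0.0218 q [-0.03  0.68  1.35 -0.01  1.12 -1.21]
[[0.377, 0.926, -0.006], [0.926, -0.377, -0.007], [-0.009, -0.003, -1.0]]
[0.5242 0.3203] [-0.003  0.009 -0.   ]
```

```bash
python3 -m jog '[[[-1,0,0],[0,0,0]],[[-1.5,0,-3],[0,0,0]],[[-4,0,-5],[0,0.005,0]],[[-10,0,-5],[0,0.005,0]],[[-16,0,-5],[0,0.005,0]],[[-22,0,-5],[0,0.005,0]],[[-28,0,-5],[0,0.005,0]],[[-32.4,0,-5],[0,0.005,0]],[[-32.4,0,-5],[0,0.005,0]],[[-32.4,0,-5],[0,0.005,0]]]'
python3 - <<'E'
from h import *
s=st();print(ST(s['ee_pos']),al(s,YAW+np.pi/2),rel(W(.524,-.003,.0515)));
a=snap('top','t17');a=cv2.cvtColor(a,4);b=cv2.cvtColor(snap('scene','s17'),4)
cv2.imwrite('pics/c17.png',np.vstack([cv2.resize(x,None,fx=2.7,fy=2.7,interpolation=3) for x in (a[150:260,160:345],b[145:255,140:325])]))
E
```

```text
time: 32.85
ee_pos: [0.4847, -0.1996, 0.1041]
eef_rot: [0.83, 0.558, -0.002, -0.0]
wrist_force: [-0.2, -0.1, -2.6]
grip_width: 0.0211
t 32.85 p [ 0.4847 -0.1996  0.1041] F [-0.2 -0.1 -2.6] w 0.0211 q [-0.62  0.48  1.57 -0.    1.1  -1.8 ]
[[0.377, 0.926, -0.004], [0.926, -0.377, -0.001], [-0.003, -0.003, -1.0]]
[ 0.5242 -0.0026] [-0.003  0.003 -0.001] [-0.03 -0.01  5.26]
```

View pics/c17.png

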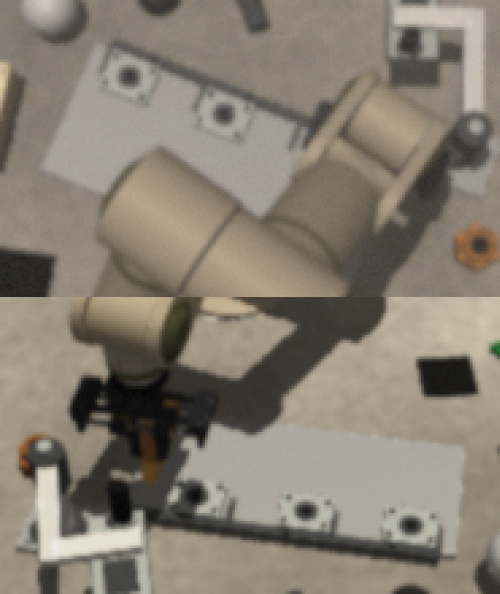

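```bash
python3 -m jog '[[[0,-0.7,2.5],[-0.003,0.003,0]],[[0,-0.7,5.2],[-0.003,0.003,0]],[[0,-0.7,5.2],[-0.003,0.003,0]],[[0.6,-0.7,5.2],[-0.003,0.003,0]],[[1.1,-0.7,5.2],[-0.003,0.003,0]],[[1.5,-0.7,5.2],[-0.003,0.003,0]],[[1.9,-0.7,5.2],[-0.003,0.003,0]],[[2.2,-0.7,5.2],[-0.003,0.003,0]],[[2.5,-0.7,5.2],[-0.003,0.003,0]]]'
python3 - <<'E'
from h import *
s=st();print(ST(s['ee_pos']),al(s,YAW+np.pi/2))
E
```

```text
time: 34.08
ee_pos: [0.4872, -0.176, 0.0532]
eef_rot: [0.829, 0.56, -0.002, 0.003]
wrist_force: [-14.6, -23.9, 2.8]
grip_width: 0.0218
t 34.08 p [ 0.4872 -0.176   0.0532] F [-14.6 -23.9   2.8] w 0.0218 q [-0.57  0.54  1.64 -0.01  0.95 -1.76]
[[0.374, 0.928, -0.001], [0.928, -0.374, -0.007], [-0.006, 0.002, -1.0]]
[0.5176 0.0202] [0.002 0.006 0.003]
```

```bash
python3 -m jog '[[[-1,0,0],[0,0,0]],[[-1.5,0,-3],[0,0,0]],[[-1.5,0,-6],[0,0,0]],[[-1.5,-6,-8],[0,0,0]],[[0,-12,-8],[0,0,0]],[[6,-18,-8],[0,0,0.1]],[[12,-20,-8],[0,0,0.25]],[[18,-22,-8],[0,0,0.4]],[[24,-24,-8],[0,0,0.55]],[[30,-27,-8],[0,0,0.7]]]'
python3 - <<'E'
from h import *
s=st();print(rel([.324,.292,.12]),al(s,.307))
a=snap('top','t18');a=cv2.cvtColor(a,4);b=cv2.cvtColor(snap('scene','s18'),4)
cv2.imwrite('pics/c18.png',np.vstack([cv2.resize(x,None,fx=3.2,fy=3.2,interpolation=3) for x in (a[160:250,170:340],b[185:255,175:345])]))
E
```

```text
time: 35.33
ee_pos: [0.3528, 0.1252, 0.1318]
eef_rot: [0.964, 0.267, -0.0, 0.003]
wrist_force: [0.3, -1.2, -3.3]
grip_width: 0.0215
t 35.33 p [0.3528 0.1252 0.1318] F [ 0.3 -1.2 -3.3] w 0.0215 q [ 0.03  0.21  1.92 -0.01  1.01 -0.51]
[[0.858, 0.514, 0.001], [0.514, -0.858, -0.006], [-0.003, 0.006, -1.0]]
[  6.1  -15.79   1.07] [0.006 0.002 0.233]
```

View pics/c18.png

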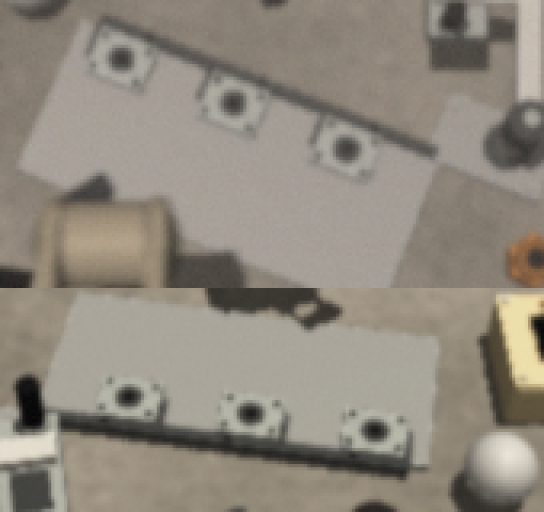

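```bash
python3 - <<'E'
from h import *
def hub(im,c,r):
    x,y=map(int,c); g=cv2.resize(cv2.cvtColor(im[y-r:y+r,x-r:x+r],cv2.COLOR_BGR2GRAY),None,fx=8,fy=8,interpolation=3)
    _,m=cv2.threshold(g,80,255,cv2.THRESH_BINARY_INV)
    n,l,st_,ce=cv2.connectedComponentsWithStats(m)
    i=l[4*2*r//2*1, 4*2*r//2] or 1+np.argmax(st_[1:,4])
    return [(x-r+(cx+.5)/8-.5,y-r+(cy+.5)/8-.5,a) for (cx,cy),a in [(ce[i],st_[i,4])]][0]
t=cv2.imread('pics/t18.png');s=cv2.imread('pics/s18.png')
for n,ct_,cs_ in [('c3',(207.5,178),(292,229.5)),('c2',(242.5,192),(253,224.5)),('c1',(278,206),(215,219))]:
    a=hub(t,ct_,6);b=hub(s,cs_,6)
    print(n,np.round(a,1),ST(onz('top',a[:2],.026)),np.round(b,1),ST(onz('scene',b[:2],.026)))
cv2.imwrite('pics/c18b.png',np.vstack([cv2.resize(x,None,fx=8,fy=8,interpolation=3) for x in (t[163:223,195:295],)]))
cv2.imwrite('pics/c18d.png',np.vstack([cv2.resize(x,None,fx=7,fy=7,interpolation=3) for x in (s[205:245,200:312],)]))
E
```

```text
c3 [ 207.6  178.1 1088. ] [0.5286 0.3675] [ 291.7  229.1 1792. ] [0.5279 0.3653]
c2 [242.5 191.9 960. ] [0.5291 0.218 ] [ 252.7  223.8 1664. ] [0.5283 0.2148]
c1 [ 277.8  205.9 1152. ] [0.5288 0.0688] [ 214.8  218.6 1600. ] [0.5279 0.0655]
```

View pics/c18b.png

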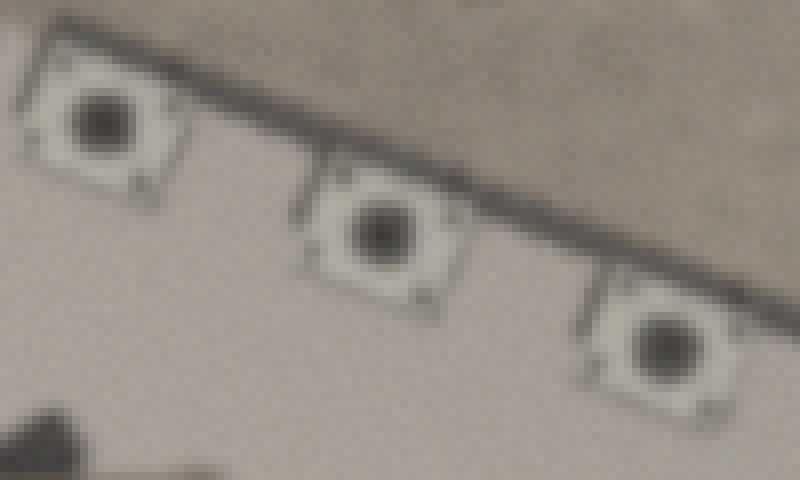

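View pics/c18d.png

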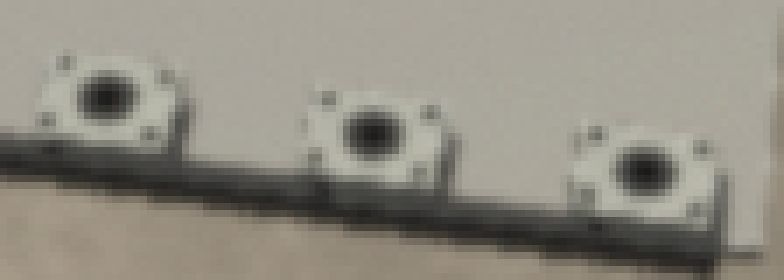

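All three hubs sit at s≈0.528, 150 mm apart, flush against rail and ribs (top (208,178),(242,192),(278,206)). Return the pusher to its pad.

```bash
python3 -m jog '[[[2,-5,0],[0,0,0.1]],[[4,-10,1],[0.006,0.002,0.2]],[[6.1,-15.8,1],[0.006,0.002,0.23]],[[6.1,-15.8,1],[0.006,0.002,0.23]],[[6.1,-15.8,4],[0.006,0.002,0.23]],[[6.1,-15.8,6.5],[0.006,0.002,0.23]],[[6.1,-15.8,6.5],[0.006,0.002,0.23]]]'
python3 - <<'E'
from h import *
s=st();print(rel([.324,.292,.0425]),al(s,.307))
b=cv2.cvtColor(snap('scene','s19'),4)
cv2.imwrite('pics/c19.png',cv2.resize(b[110:190,260:340],None,fx=6,fy=6,interpolation=3))
E
```

```text
time: 36.3
ee_pos: [0.322, 0.2919, 0.065]
eef_rot: [0.988, 0.157, -0.002, 0.0]
wrist_force: [-0.2, -0.2, -2.3]
grip_width: 0.0219
t 36.3 p [0.322  0.2919 0.065 ] F [-0.2 -0.2 -2.3] w 0.0219 q [0.46 0.42 1.86 0.   0.87 0.15]
[[0.951, 0.31, -0.004], [0.31, -0.951, -0.001], [-0.004, -0.0, -1.0]]
[0.2  0.05 2.24] [-0.     0.004  0.008]
```

View pics/c19.png

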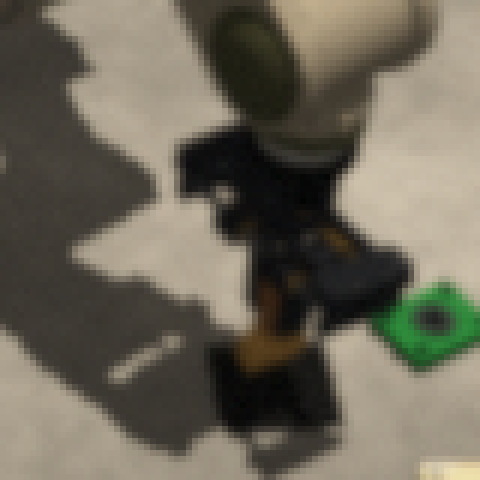

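```bash
python3 -m jog '[[[0.2,0,1.2],[0,0.004,0]],[[0.2,0,2],[0,0.004,0]],[[0.2,0,2.3],[0,0.004,0]],[[0.2,0,2.3],[0,0.004,0]]]'
python3 - <<'E'
from h import *
st()
E
```

```text
time: 36.85
ee_pos: [0.3245, 0.293, 0.0428]
eef_rot: [0.988, 0.157, 0.001, -0.001]
wrist_force: [0.6, -0.8, -2.4]
grip_width: 0.0216
t 36.85 p [0.3245 0.293  0.0428] F [ 0.6 -0.8 -2.4] w 0.0216 q [0.46 0.46 1.88 0.   0.8  0.15]
[[0.951, 0.31, 0.002], [0.31, -0.951, 0.001], [0.002, -0.001, -1.0]]
```

```bash
python3 -m jog '[[[0,0,0.1],[0,0,0]],[[0,0,0.15],[0,0,0]]]'; python3 -m jog '[[[0,0,0.05],[0,0,0]]]'
```

```text
time: 37.1
ee_pos: [0.3245, 0.2931, 0.0414]
eef_rot: [0.988, 0.157, 0.001, -0.001]
wrist_force: [-0.2, 0.2, -2.2]
grip_width: 0.0215
time: 37.22
ee_pos: [0.3245, 0.2931, 0.0409]
eef_rot: [0.988, 0.157, 0.001, -0.001]
wrist_force: [0.4, -0.1, -2.6]
grip_width: 0.0214
```

```bash
python3 -m jog '[[[0,0,0.1],[0,0,0]],[[0,0,0.2],[0,0,0]]]'; python3 -m jog '[[[0,0,0.1],[0,0,0]]]';python3 -m jog '[[[0,0,0.1],[0,0,0]]]'
```

```text
time: 37.48
ee_pos: [0.3246, 0.2932, 0.0395]
eef_rot: [0.988, 0.157, 0.002, -0.001]
wrist_force: [-3.1, -2.6, 20.9]
grip_width: 0.0214
time: 37.6
ee_pos: [0.3246, 0.2932, 0.0396]
eef_rot: [0.988, 0.157, 0.002, -0.001]
wrist_force: [-4.4, -2.2, 20.1]
grip_width: 0.0216
time: 37.72
ee_pos: [0.3246, 0.2932, 0.0396]
eef_rot: [0.988, 0.157, 0.002, -0.001]
wrist_force: [-3.3, -2.6, 15.9]
grip_width: 0.0215
```

```bash
python3 -m jog '[[[0,0,-0.08],[0,0,0]],[[0,0,-0.08],[0,0,0]]]'; python3 -m jog '[[[0,0,0],[0,0,0]],[[0,0,0],[0,0,0]],[[0,0,0],[0,0,0]],[[0,0,0],[0,0,0]],[[0,0,0],[0,0,0]],[[0,0,-3],[0,0,0]],[[0,0,-8],[0,0,0]],[[0,0,-14],[0,0,0]],[[0,0,-20],[0,0,0]],[[0,0,-26],[0,0,0]]]' 8.8 15
python3 - <<'E'
from h import *
st();a=snap('top','t20');a=cv2.cvtColor(a,4);b=cv2.cvtColor(snap('scene','s20'),4)
cv2.imwrite('pics/c20.png',np.vstack([cv2.resize(x,(560,330),interpolation=3) for x in (a[125:235,270:380],b[145:255,120:340])]))
E
```

```text
time: 37.98
ee_pos: [0.3246, 0.2932, 0.0404]
eef_rot: [0.988, 0.157, 0.002, -0.001]
wrist_force: [0.2, -0.0, -3.2]
grip_width: 0.0211
time: 39.22
ee_pos: [0.323, 0.2923, 0.3025]
eef_rot: [0.988, 0.157, 0.002, -0.001]
wrist_force: [-0.1, 0.2, 0.3]
grip_width: 0.0881
t 39.23 p [0.323  0.2923 0.3025] F [-0.1  0.2  0.3] w 0.0881 q [0.46 0.13 1.46 0.   1.55 0.15]
[[0.951, 0.31, 0.004], [0.31, -0.951, 0.002], [0.005, -0.001, -1.0]]
```

View pics/c20.png

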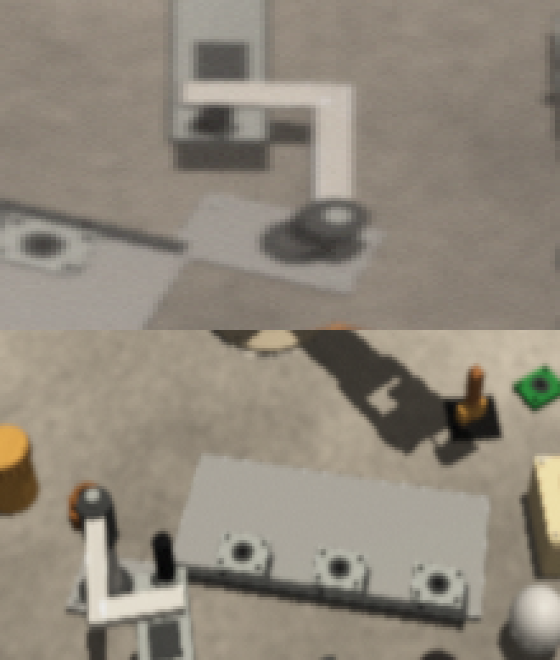

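View pics/s20.png

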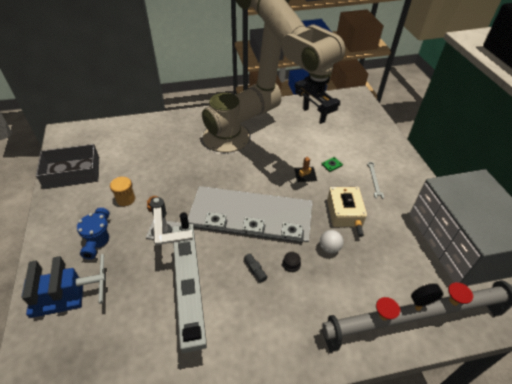

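```bash
python3 - <<'E'
from h import *
P=tri((183.6,214.2),(312.0,162.5));print(P)
print(onz('scene',(183.6,214.2),.228),onz('scene',(184.5,227.5),.160))
h=np.array([.522,-.334]);v0=np.array([.4815,-.1945])-h
for q in ((.6294,-.2531),P[0][:2]):
    v=np.array(q)-h;print(np.linalg.norm(v),np.arctan2(v0[1],v0[0])-np.arctan2(v[1],v[0]))
b=cv2.imread('pics/s20.png');a=cv2.imread('pics/t20.png')
def crop(im,n,x0,y0,w,h_,K=7):
    c=cv2.resize(im[y0:y0+h_,x0:x0+w],None,fx=K,fy=K,interpolation=3)
    for xy in ((.6294,-.2531),(.634,-.249),(.638,-.245)):
        for z in(.16,.228):
            u,v=proj(n,[*xy,z]);cv2.circle(c,(int((u-x0+.5)*K),int((v-y0+.5)*K)),2,(0,0,255),-1)
    return c
cv2.imwrite('pics/c21.png',np.hstack([crop(b,'scene',160,195,50,50),crop(a,'top',290,135,55,50)]))
E
```

```text
(array([ 0.63649712, -0.24735176,  0.22701476]), np.float64(0.0007479933055325236))
[ 0.63726519 -0.24769502  0.228     ] [ 0.63823964 -0.25288156  0.16      ]
0.13446029153620034 1.207767769792411
0.14358798314299356 1.2055300321819544
```

View pics/c21.png

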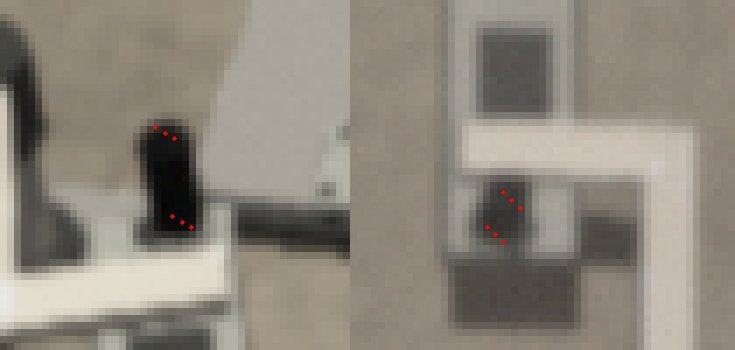

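```bash
python3 - <<'E'
from h import *
s=ctrl.get_state();print(rel([.636,-.249,.31]),al(s,np.radians(-52.5)))
E
```

```text
[12.76 61.21 -0.36] [-0.012 -0.012  1.232]
```

```bash
python3 -m jog '[[[1.2,6,-0.4],[0,0,0.15]],[[2.5,12,-0.4],[0,0,0.3]],[[3.8,18,-0.4],[0,0,0.45]],[[5,24,-0.4],[0,0,0.6]],[[6.3,30,-0.4],[0,0,0.75]],[[7.6,36,-0.4],[0,0,0.9]],[[8.9,42,-0.4],[0,0,1.05]],[[10.2,48,-0.4],[0,0,1.2]],[[11.4,54,-0.4],[0,0,1.23]],[[12.8,61.2,-0.4],[0,0,1.23]]]' 8.8 15
python3 -m jog '[[[0,0,0],[0,0,0]]]'
python3 - <<'E'
from h import *
s=st();print(rel([.636,-.249,.191]),al(s,np.radians(-52.5)))
E
```

```text
time: 40.58
ee_pos: [0.6317, -0.241, 0.3093]
eef_rot: [0.897, -0.442, 0.004, -0.007]
wrist_force: [1.1, -0.2, 0.7]
grip_width: 0.088
time: 40.7
ee_pos: [0.6324, -0.2447, 0.3055]
eef_rot: [0.896, -0.443, 0.002, -0.007]
wrist_force: [0.8, 0.3, -0.4]
grip_width: 0.0882
t 40.7 p [ 0.6324 -0.2447  0.3055] F [ 0.8  0.3 -0.4] w 0.0882 q [-0.55  0.6   0.74  0.01  1.8   0.37]
[[0.607, -0.795, 0.01], [-0.795, -0.607, 0.01], [-0.002, -0.014, -1.0]]
[ 0.58  0.14 11.45] [-0.014  0.002 -0.002]
```

```bash
python3 -m jog '[[[0.3,0,3],[-0.014,0,0]],[[0.6,0.1,6.5],[-0.014,0,0]],[[0.6,0.1,10],[-0.014,0,0]],[[0.6,0.1,11.5],[-0.014,0,0]],[[0.6,0.1,11.5],[-0.014,0,0]]]'
python3 -m jog '[[[0,0,0],[0,0,0]],[[0,0,0],[0,0,0]],[[0,0,0],[0,0,0]],[[0,0,0],[0,0,0]],[[0,0,0],[0,0,0]],[[0,0,0],[0,0,0]],[[0,0,0],[0,0,0]],[[0,0,0],[0,0,0]]]' 0 15
python3 - <<'E'
from h import *
s=st()
h=np.array([.521,-.335]); p=np.array(s['ee_pos']); v=p[:2]-h;print(np.linalg.norm(v))
for a in np.arange(.12,1.33,.12):
    c,sn=np.cos(a),np.sin(a); q=h+[c*v[0]-sn*v[1],sn*v[0]+c*v[1]]
    print(round(a,2),rel([*q,p[2]]))
E
```

```text
time: 41.32
ee_pos: [0.6362, -0.2484, 0.1902]
eef_rot: [0.896, -0.443, -0.002, -0.0]
wrist_force: [-0.5, -0.2, 0.1]
grip_width: 0.0883
time: 42.32
ee_pos: [0.6361, -0.2483, 0.1902]
eef_rot: [0.896, -0.443, -0.002, -0.0]
wrist_force: [-0.3, -0.1, 0.2]
grip_width: 0.0253
t 42.33 p [ 0.6361 -0.2483  0.1902] F [-0.3 -0.1  0.2] w 0.0253 q [-0.55  0.65  0.95  0.    1.54  0.37]
[[0.607, -0.794, -0.003], [-0.794, -0.607, 0.002], [-0.003, 0.001, -1.0]]
0.14412282129920645
0.12 [-1.73  0.09  0.01]
0.24 [-3.43  0.39  0.01]
0.36 [-5.08  0.89  0.02]
0.48 [-6.67  1.58  0.02]
0.6 [-8.16  2.46  0.03]
0.72 [-9.53  3.51  0.04]
0.84 [-10.77   4.71   0.04]
0.96 [-11.85   6.06   0.05]
1.08 [-12.77   7.53   0.05]
1.2 [-13.5    9.09   0.05]
1.32 [-14.04  10.73   0.06]
```

```bash
python3 -m jog '[[[-1.73,0.09,0],[0,0,-0.12]],[[-3.43,0.39,0],[0,0,-0.24]],[[-5.08,0.89,0],[0,0,-0.36]],[[-6.67,1.58,0],[0,0,-0.48]],[[-8.16,2.46,0],[0,0,-0.6]],[[-9.53,3.51,0],[0,0,-0.72]],[[-10.77,4.71,0],[0,0,-0.84]],[[-11.85,6.06,0],[0,0,-0.96]],[[-12.77,7.53,0],[0,0,-1.08]],[[-13.2,8.4,0],[0,0,-1.15]]]' 0 15
python3 -m jog '[[[0,0,0],[0,0,0]]]'
python3 - <<'E'
from h import *
s=st()
h=np.array([.521,-.335]); v=np.array(s['ee_pos'])[:2]-h;v0=np.array([.4815,-.1945])-h;print(np.linalg.norm(v),np.arctan2(v0[1],v0[0])-np.arctan2(v[1],v[0]))
E
```

```text
time: 43.58
ee_pos: [0.488, -0.192, 0.1901]
eef_rot: [0.993, 0.118, -0.002, -0.004]
wrist_force: [0.9, 11.5, -1.5]
grip_width: 0.0257
time: 43.7
ee_pos: [0.4872, -0.192, 0.1901]
eef_rot: [0.993, 0.118, -0.002, -0.004]
wrist_force: [-0.2, -4.8, -1.9]
grip_width: 0.0256
t 43.7 p [ 0.4872 -0.192   0.1901] F [-0.2 -4.8 -1.9] w 0.0256 q [-0.6   0.38  1.45  0.    1.32 -0.84]
[[0.972, 0.234, -0.006], [0.234, -0.972, 0.007], [-0.004, -0.008, -1.0]]
0.14691036509115743 0.041594641254495635
```

```bash
python3 -m jog '[[[-0.3,0.02,0],[0,0,-0.02]],[[-0.6,0.05,0],[0,0,-0.04]],[[-0.8,0.05,0],[0,0,-0.05]]]' 0 30
python3 - <<'E'
from h import *
st()
E
python3 -m jog '[[[-0.2,0,0],[0,0,0]],[[-0.4,0,0],[0,0,0]]]' 
python3 - <<'E'
from h import *
st()
E
```

```text
time: 44.08
ee_pos: [0.4794, -0.1941, 0.1901]
eef_rot: [0.99, 0.143, -0.002, -0.004]
wrist_force: [2.0, 4.5, -1.3]
grip_width: 0.0254
t 44.08 p [ 0.4794 -0.1941  0.1901] F [ 2.   4.5 -1.3] w 0.0254 q [-0.62  0.37  1.46  0.    1.32 -0.9 ]
[[0.959, 0.283, -0.006], [0.284, -0.959, 0.008], [-0.003, -0.009, -1.0]]
time: 44.32
ee_pos: [0.4785, -0.1943, 0.1902]
eef_rot: [0.99, 0.143, 0.002, -0.005]
wrist_force: [26.0, 12.2, -10.8]
grip_width: 0.0253
t 44.33 p [ 0.4785 -0.1943  0.1902] F [ 26.   12.2 -10.8] w 0.0253 q [-0.62  0.37  1.47  0.01  1.31 -0.91]
[[0.959, 0.284, 0.002], [0.284, -0.959, 0.01], [0.005, -0.009, -1.0]]
```

Hard stop felt at 26 N: heater is home. Release, rise, look at the rocker.

```bash
python3 -m jog '[[[0.35,0,0],[0,0,0]],[[0.35,0,0],[0,0,0]]]'
python3 -m jog '[[[0,0,0],[0,0,0]],[[0,0,0],[0,0,0]],[[0,0,0],[0,0,0]],[[0,0,0],[0,0,0]],[[0,0,-3],[0,0,0]],[[0,0,-8],[0,0,0]],[[0,0,-13],[0,0,0]],[[0,0,-13],[0,0,0]]]' 8.8
python3 - <<'E'
from h import *
st();a=snap('top','t22');a=cv2.cvtColor(a,4);b=cv2.cvtColor(snap('scene','s22'),4)
cv2.imwrite('pics/c22.png',np.hstack([cv2.resize(x,(390,390),interpolation=3) for x in (a[165:217,120:172],b[180:232,320:372])]))
E
```

```text
time: 44.58
ee_pos: [0.4818, -0.1934, 0.1901]
eef_rot: [0.99, 0.143, 0.002, -0.005]
wrist_force: [-0.1, 1.7, -1.3]
grip_width: 0.0254
time: 45.58
ee_pos: [0.4823, -0.1951, 0.3236]
eef_rot: [0.99, 0.143, 0.004, -0.002]
wrist_force: [-0.5, 0.3, -1.1]
grip_width: 0.0885
t 45.58 p [ 0.4823 -0.1951  0.3236] F [-0.5  0.3 -1.1] w 0.0885 q [-0.62  0.28  1.21  0.01  1.65 -0.9 ]
[[0.959, 0.284, 0.008], [0.284, -0.959, 0.005], [0.009, -0.003, -1.0]]
```

View pics/c22.png

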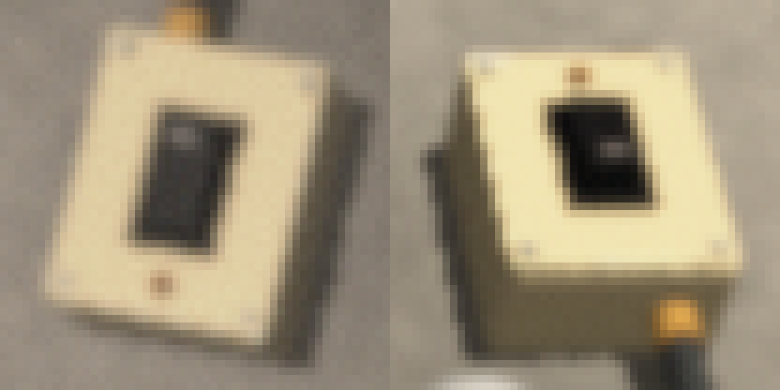

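View pics/s22.png

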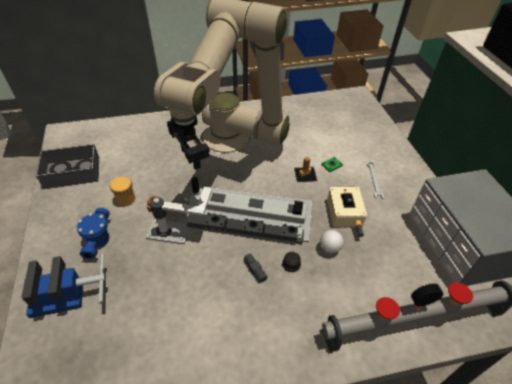

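View pics/t22.png

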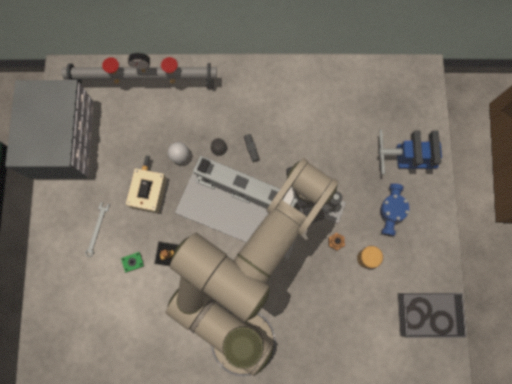

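```bash
python3 - <<'E'
from h import *
A=(120+198/7.5-.4,165+132/7.5-.4);B=(320+219/7.5-.4,180+190/7.5-.4)
print(onz('top',A,.080),onz('scene',B,.080),tri(B,A))
# box lid corners
for p in ((105,28),(330,62),(262,345),(42,300)): print('lid',onz('top',(120+p[0]/7.5-.4,165+p[1]/7.5-.4),.075))
print('c',onz('top',(120+187/7.5-.4,165+178/7.5-.4),.078),onz('scene',(320+210/7.5-.4,180+152/7.5-.4),.078))
s=ctrl.get_state();print(rel([.594,.372,.26]),rel([.4,.1,.3]))
E
```

```text
[0.59883539 0.37427454 0.08      ] [0.60031803 0.37020692 0.08      ] (array([0.59877034, 0.37311072, 0.07782157]), np.float64(0.003331236094945086))
lid [0.65538934 0.42618411 0.075     ]
lid [0.63712918 0.30856142 0.075     ]
lid [0.48879202 0.33782026 0.075     ]
lid [0.5120162  0.45135391 0.075     ]
c [0.57508555 0.37929065 0.078     ] [0.57338192 0.37671571 0.078     ]
[ 26.84 -51.08   6.53] [  0.54 -30.53   2.23]
```

```bash
python3 - <<'E'
from h import *
s=ctrl.get_state();print(rel([.6035,.417,.25]),al(s,np.radians(79.5)))
E
```

```text
[ 29.03 -55.11   7.58] [-0.006 -0.009 -1.1  ]
```

```bash
python3 -m jog '[[[2.9,-5.5,0],[0,0,-0.15]],[[5.8,-11,0],[0,0,-0.3]],[[8.7,-16.5,0],[0,0,-0.45]],[[11.6,-22,0],[0,0,-0.6]],[[14.5,-27.5,0.5],[0,0,-0.75]],[[17.4,-33,1.5],[0,0,-0.9]],[[20.3,-38.5,3],[0,0,-1.05]],[[23.2,-44,4.5],[0,0,-1.1]],[[26.1,-49.5,6],[0,0,-1.1]],[[29,-55,7.5],[0,0,-1.1]]]' 7.0
python3 -m jog '[[[0,0,0],[0,0,0]]]'
python3 - <<'E'
from h import *
s=st();print(rel([.6035,.417,.11]),al(s,np.radians(79.5)))
E
```

```text
time: 46.92
ee_pos: [0.6021, 0.4116, 0.2495]
eef_rot: [0.769, 0.639, 0.002, -0.004]
wrist_force: [1.2, -0.6, 0.5]
grip_width: 0.0701
time: 47.05
ee_pos: [0.601, 0.4149, 0.2438]
eef_rot: [0.767, 0.641, -0.001, -0.005]
wrist_force: [-0.3, -1.0, 0.2]
grip_width: 0.0703
t 47.05 p [0.601  0.4149 0.2438] F [-0.3 -1.   0.2] w 0.0703 q [ 0.44  0.73  0.66  0.01  1.76 -0.95]
[[0.178, 0.984, -0.008], [0.984, -0.178, 0.005], [0.004, -0.009, -1.0]]
[ 0.2   0.33 13.37] [-0.009 -0.004  0.004]
```

```bash
python3 -m jog '[[[0.2,0.3,4],[-0.009,-0.004,0]],[[0.2,0.3,8],[-0.009,-0.004,0]],[[0.2,0.3,12],[-0.009,-0.004,0]],[[0.2,0.3,14],[-0.009,-0.004,0]],[[0.2,0.3,14],[-0.009,-0.004,0]]]'
python3 - <<'E'
from h import *
s=st();print(rel([.6035,.417,.08]),al(s,np.radians(79.5)))
a=snap('top','t23');a=cv2.cvtColor(a,4);b=cv2.cvtColor(snap('scene','s23'),4)
cv2.imwrite('pics/c23.png',np.hstack([cv2.resize(x,(390,390),interpolation=3) for x in (a[155:220,115:180],b[160:225,315:380])]))
E
```

```text
time: 47.68
ee_pos: [0.6025, 0.4157, 0.1017]
eef_rot: [0.768, 0.641, -0.002, -0.0]
wrist_force: [0.5, -0.2, 0.7]
grip_width: 0.0697
t 47.67 p [0.6025 0.4157 0.1017] F [ 0.5 -0.2  0.7] w 0.0697 q [ 0.44  0.81  0.89 -0.    1.44 -0.95]
[[0.179, 0.984, -0.004], [0.984, -0.179, -0.002], [-0.003, -0.003, -1.0]]
[0.15 0.09 2.17] [-0.003  0.003  0.003]
```

View pics/c23.png

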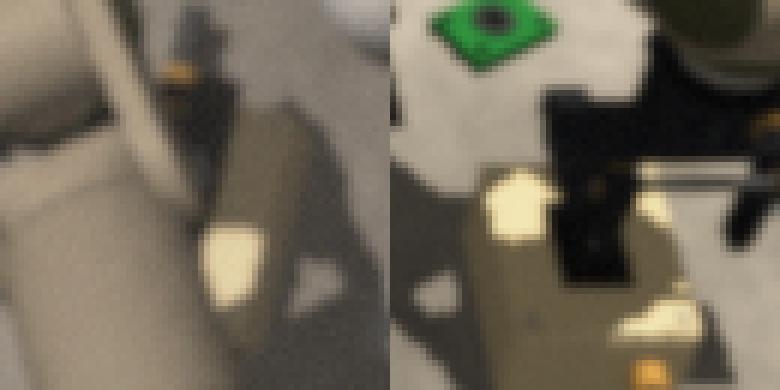

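```bash
python3 -m jog '[[[0.1,0.1,0.9],[0,0,0]],[[0.1,0.1,1.7],[0,0,0]]]';python3 -m jog '[[[0,0,0.2],[0,0,0]],[[0,0,0.4],[0,0,0]]]';python3 -m jog '[[[0,0,0.2],[0,0,0]],[[0,0,0.4],[0,0,0]]]'
```

```text
time: 48.02
ee_pos: [0.6068, 0.4172, 0.0906]
eef_rot: [0.768, 0.641, 0.003, 0.002]
wrist_force: [-3.7, -4.1, 44.7]
grip_width: 0.0697
time: 48.28
ee_pos: [0.6071, 0.4173, 0.091]
eef_rot: [0.768, 0.641, 0.005, 0.003]
wrist_force: [-8.9, -4.4, 28.7]
grip_width: 0.0702
time: 48.52
ee_pos: [0.6072, 0.4174, 0.0911]
eef_rot: [0.768, 0.641, 0.006, 0.004]
wrist_force: [-9.6, -3.8, 27.7]
grip_width: 0.0703
```

```bash
python3 - <<'E'
from h import *
a=snap('top','t24');a=cv2.cvtColor(a,4);b=cv2.cvtColor(snap('scene','s24'),4)
cv2.imwrite('pics/c24.png',np.hstack([cv2.resize(x,(390,390),interpolation=3) for x in (a[155:220,115:180],b[160:225,315:380])]))
s=st()
E
```

```text
t 48.62 p [0.6072 0.4173 0.0913] F [-8.3 -4.  21.9] w 0.07 q [ 0.44  0.82  0.9  -0.    1.4  -0.95]
[[0.179, 0.984, 0.014], [0.984, -0.179, 0.002], [0.005, 0.014, -1.0]]
```

View pics/c24.png

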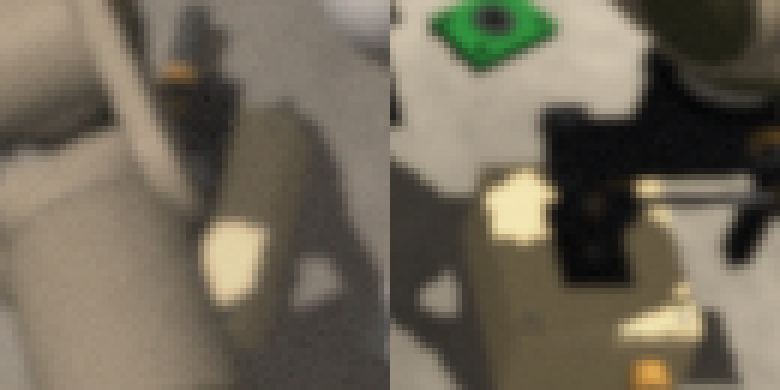

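View pics/s24.png

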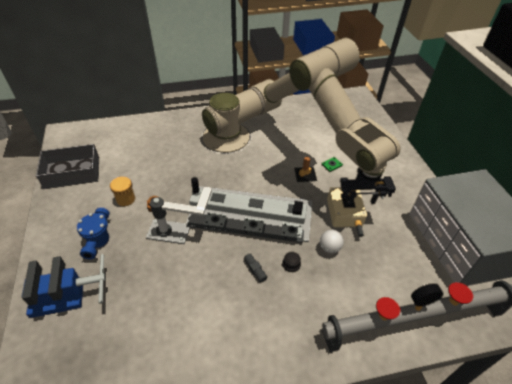

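```bash
python3 -m jog '[[[0,0,-3],[0,0,0]],[[0,0,-8],[0,0,0]],[[0,-5,-14],[0,0,0]],[[0,-12,-16],[0,0,0]],[[-3,-18,-16],[0,0,0]],[[-6,-24,-16],[0,0,0]],[[-6,-24,-16],[0,0,0]]]'
python3 - <<'E'
from h import *
s=st()
a=snap('top','t25');a=cv2.cvtColor(a,4);b=cv2.cvtColor(snap('scene','s25'),4)
cv2.imwrite('pics/c25.png',np.vstack([np.hstack([cv2.resize(x,(390,280),interpolation=3) for x in (a[165:217,120:172],b[180:232,320:372])]),np.hstack([cv2.resize(cv2.imread('pics/'+f+'22.png')[y:y+52,x:x+52],(390,280),interpolation=3) for f,x,y in(('t',120,165),('s',320,180))])]))
E
```

```text
time: 49.5
ee_pos: [0.3551, 0.4002, 0.2484]
eef_rot: [0.767, 0.641, 0.007, 0.004]
wrist_force: [0.3, 0.7, 0.3]
grip_width: 0.0699
t 49.5 p [0.3551 0.4002 0.2484] F [0.3 0.7 0.3] w 0.0699 q [ 0.63  0.34  1.33 -0.01  1.46 -0.77]
[[0.178, 0.984, 0.015], [0.984, -0.178, 0.003], [0.006, 0.014, -1.0]]
```

View pics/c25.png

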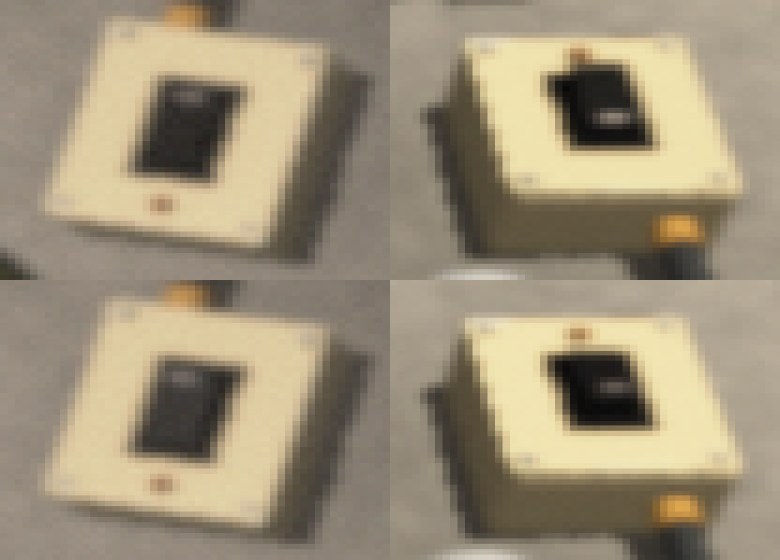

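```bash
python3 - <<'E'
from h import *
def mark(f,x0,y0,n):
    im=cv2.imread('pics/'+f+'.png');c=cv2.resize(im[y0:y0+12,x0:x0+12],None,fx=10,fy=10,interpolation=3)
    g=cv2.cvtColor(c,6).astype(int); return c
def cen(f,x,y,r=3):
    g=cv2.cvtColor(cv2.imread('pics/'+f+'.png'),6).astype(float)[y-r:y+r+1,x-r:x+r+1]
    print(g.astype(int).tolist() if 0 else '',end='');w=np.clip(g-55,0,None)*(g<150);yy,xx=np.mgrid[-r:r+1,-r:r+1];return x+(w*xx).sum()/w.sum(),y+(w*yy).sum()/w.sum()
for t,s,pt,ps in (('t22','s22',(144,183),(350,200)),('t25','s25',(144.6,182.8),(349.2,201.6))):
    a=cen(t,*map(round,pt),2);b=cen(s,*map(round,ps),2);print(a,b,tri(b,a))
# near end top edge in the scene
for f in('s22','s25'):
    g=cv2.cvtColor(cv2.imread('pics/'+f+'.png'),6); print(f);print(g[190:210,343:353])
E
```

```text
(np.float64(143.96934306569344), np.float64(182.67153284671534)) (np.float64(350.1188118811881), np.float64(199.2029702970297)) (array([0.59140997, 0.37599812, 0.10202478]), np.float64(0.0025234163864052443))
(np.float64(145.021645021645), np.float64(182.1991341991342)) (np.float64(349.35490605427975), np.float64(201.25052192066806)) (array([0.59485073, 0.37334133, 0.09475983]), np.float64(0.0031187693722806616))
s22
[[190 146 139 180 212 225 225 226 226 227]
 [205 178 174 195 212 219 220 221 222 224]
 [188 163 158 168 172 174 178 186 199 215]
 [123 100  96  97  99 100 102 116 144 194]
 [ 49  45  40  43  44  43  45  54  97 174]
 [ 16  22  25  28  29  27  27  30  67 144]
 [ 12  18  24  26  25  25  26  28  50 120]
 [ 14  17  23  25  28  27  26  30  40  98]
 [ 20  13  20  25  32  43  50  50  47  80]
 [ 34  14  18  25  40  69  87  87  72  71]
 [ 48  16  13  21  37  62  77  77  64  61]
 [ 63  16  12  19  28  37  42  42  37  41]
 [ 69  18  11  14  17  21  20  19  18  24]
 [ 75  23  11  14  10  14  12  12  14  17]
 [ 94  31  13  10  13  12  11  14  12  19]
 [131  56  22  18  17  20  20  20 
[... 346 characters left out ...]
53 111 185]
 [ 44  32  29  33  32  30  33  39  89 170]
 [ 16  17  26  32  32  33  34  34  69 144]
 [  8  16  26  30  33  33  33  35  53 116]
 [ 16  14  26  32  32  32  32  33  44  97]
 [ 20  15  25  30  34  35  33  33  35  76]
 [ 32  15  24  30  34  35  37  35  35  62]
 [ 46  15  22  31  44  65  75  73  61  61]
 [ 60  17  19  34  65 108 130 126  97  67]
 [ 67  20  16  29  57  92 109 108  83  55]
 [ 71  23  16  21  33  47  53  51  39  30]
 [ 92  32  17  15  16  16  18  20  17  18]
 [130  55  21  19  17  18  19  19  19  20]
 [154  73  40  35  34  39  38  39  40  42]
 [172 119 106 103 100 105 104 106 107 109]
 [205 189 188 185 186 186 186 186 186 188]
 [221 219 219 219 219 219 219 219 219 219]]
```

Rocker's white mark sank 7.3 mm (expected ~7): on. Final check of the whole scene.

```bash
python3 - <<'E'
import cv2,numpy as np
a=cv2.imread('pics/s25.png');b=cv2.imread('pics/s0.png');t=cv2.imread('pics/t25.png');u=cv2.imread('pics/t0.png')
r=lambda x:cv2.resize(x,(400,290),interpolation=3)
cv2.imwrite('pics/c26.png',np.vstack([np.hstack([r(a[140:265,140:330]),r(b[140:265,140:330])]),np.hstack([r(t[140:280,120:350]),r(u[140:280,120:350])])]))
E
```

```text
(no output)
```

View pics/c26.png

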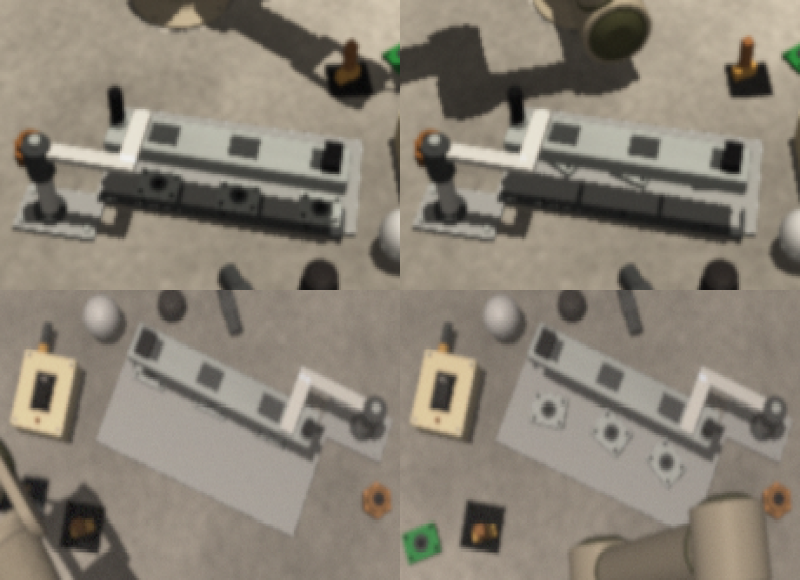

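The heater sits exactly where it started, the covers are evenly spaced under it, and the pusher is upright on its pad. Handing in.

```bash
python3 -c "
from bench import ctrl
print(ctrl.finish_job())"
```

```text
the job is handed in; nothing more can be done
None
```

The job is handed in at about 50 s of robot time, with every step done in order; the hand-in reports no verdict, so what follows rests on my own checks.

**What I did**
- I swung the heater out to about 1.2 rad, then pushed the three covers against the rail and their ribs with the pusher only.
- Cover 3 was knocked off the rail part-way through, so I pushed it home again. Cover 1 had to be nudged right first to clear its rib.
- I stood the pusher back on its pad and swung the heater home. Last, I pressed the far end of the rocker.

**Last checks**
- **Covers:** after the last push all three centres lay in line along the rail to within 1 mm and about 150 mm apart. Every cover met a firm stop at both rail and rib. I judged their squareness by eye and from those stops, not by measuring an angle.
- **Heater:** it met its stop at about 26 N, and in the pictures it sits where it was at the start.
- **Rocker:** the mark on it sank 7.3 mm, against about 7 mm expected for fully on.
- **Pusher:** it stands upright on its pad, about 6 mm from my estimate of the pad's centre.
- **Other parts:** those in the final crops look unmoved; I didn't measure them.

**Disagreements**
- The rocker's stop came at 91 mm above the table, higher than my first estimate of 78 mm for its far end. The wrist read 45 N for a moment as the finger pressed it, under the 120 N limit. The 40 N limit covers only the arm and the gripper's body, and this was a fingertip.
- The pusher's sole met the pad about 2 mm lower than when I picked it up, so it had slipped slightly in the grip.

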